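# Stow the relay in the interlocked parts chest

## Task

The finished relay in the catch tray belongs in the blue-fronted drawer of the parts chest, but the chest lets only one drawer open at a time and its red-fronted drawer has been left open. Push the red drawer gently until it is fully home (feel for its stop, do not ram it), then draw the blue drawer out almost as far as it goes, and set the relay down upright on the floor of that drawer. Leave the blue drawer open and the red one shut, and do not disturb the other things on the bench or the bottle on top of the chest.

Things in the scene. Friction and masses are not known exactly. Their poses are not given: they have to be found in the camera images.
- red_drawer_knob (a point): centre of the black blade pull of the red-fronted drawer, z = 44 mm; the two drawers are side by side in the chest, 134 mm apart, and either colour can be on the left. The pull is a block 12 mm wide (y), 26 mm high and standing out 33 mm from the front (along -x): this point is 17 mm behind its free end and 16 mm before the drawer front. x points into the chest, y along its front, z up; the drawer slides out along -x
- blue_drawer_knob (a point): the same point of the blue-fronted drawer's equal pull
- red_drawer (a joint): how far the red drawer is out, m: 0 home, at most 0.10. It slides with 2 to 4 N. A sprung catch helps it in over the last few mm and holds it lightly (some 5 N to pull it off); at 0 it meets a rubber buffer of about 7 N per mm, so pressed home with 10 N it reads -0.001 and comes back; pressed to -0.005 (some 35 N) it counts as rammed
- blue_drawer (a joint): the same for the blue drawer. A lock bar in the chest blocks it (it gives 2 to 6 mm of play, then holds) until the red drawer is home, and blocks the red one while the blue is out
- blue_drawer_in (a point): point on the floor of the blue drawer, on its centre line, 50 mm behind the outside of its front; moves with it; axes as the pulls. The floor is 16 mm above the bench; inside, the drawer is 94 mm wide, and along x it reaches from -42 mm to +76 mm of this point; side and back walls stand 33 mm above the floor, the 8 mm thick front 45 mm (61 mm above the bench)
- chest_shelf (a point): middle of the top of the chest's body, on the upper face of its plywood top shelf, z = 182 mm. The chest is grey, 135 mm deep (x), 284 mm wide (y), its carcass fronts 67.5 mm before this point. The top shelf is 12 mm thick (underside at 170 mm) and overhangs the fronts by 32 mm, so it covers the pulls of shut drawers from above: a gripper must come in leaning back towards the robot by about 25 to 40 degrees
- relay_mid (a point): centre of the blue box-shaped relay with black foot, 24 (x) x 30 (y) x 24 mm high, about 40 g, standing upright in the catch tray (its own z up); the box to grip is 22 x 28 mm
- tray_floor (a point): middle of the inner floor (3 mm above the bench) of the fixed aluminium catch tray, 140 x 140 mm, walls 3 mm thick and 16 mm high
- dropper_bottle: white dropper bottle, 42 mm across, 94 mm high, loose on the chest's top shelf; origin under its foot. Leave alone
- yellow_driver: yellow screwdriver 107 mm long, lying loose on the bench; origin under its middle. Leave alone
- cell: AA cell, 15 x 50 mm, lying loose on the bench; origin under its middle. Leave alone
Things that resemble listed ones, but are neither listed nor needed, are in the scene too. Several things look just like the part that bears relay_mid: the one meant starts farthest from the robot's base.

How it is judged:
By the outcome, as a careful person would: the job done as asked, in the order asked, and still so for the second after the job is handed in, with the robot touching nothing.
It also fails if it takes over 70 s, if anything falls off the work surface, if the arm or the gripper's body presses on something with over 40 N, if the wrist force passes 120 N, or if a joint passes its speed limit or range.

## Robot

A 6-joint arm with a two-finger parallel gripper is mounted at the origin on a cart in front of the work surface, level with it; the furniture and walls round the work are solid. World frame = base frame: x ahead of the robot, y to its left, z up, the work surface at z = 0. Lengths are in m, angles in rad, forces in N, time in s.
With the tool pointing down it reaches from about 0.35 to 0.775 m from the base axis. Payload 7.3 kg.
Tool frame: the origin (TCP) lies between the finger pads; the fingertips stand 8 mm ahead of it and the grasp point (between the pads) lies 11 mm behind it (robot.nose_length is the distance from the TCP to the fingertips, in m); z points along the fingers, y is the line along which they close (so a half turn about z gives the same grasp; the last joint's range is limited). The gripper opens to 92 mm and grips with 3 to 60 N. Pads are 19 mm wide; open, the fingers measure 130 mm over their backs; the gripper's body (75 mm by 190 mm) begins 47 mm behind the grasp point.
Start: joints at [-1.466, 0.342, 1.524, -0, 1.275, -0.146], TCP at [0.13, -0.509, 0.235] pointing down, gripper open.
Joint ranges: [-2.53, 2.53], [-0.77, 2.02], [0.04, 2.7], [-1, 4.14], [0.28, 2.66], [-3.11, 3.11]. Speed limits (rad/s): [2.57, 2.57, 3.14, 3.14, 3.14, 3.14].

## Interface

Orientations are given as [roll, pitch, yaw] about the fixed x, y, z axes, in that order (R = Rz(yaw) Ry(pitch) Rx(roll)).
In Python, from cell import robot gives the robot as it stands. The module is installed in compiled form; this text tells all that it offers.
- The arm moves only by the shell command python3 -m jog 'ROWS' [FORCE]. ROWS is JSON, a list that holds one entry, the list of rows, each a list of 5 numbers: the gripper's target within -1 to 1 (fully open at 1, half-way at 0, shut at -1), then the shift along the tool's x, y, z in m, then the turn about the tool's z in rad. A call has 1 to 5 rows; each row is the pose to reach, as a shift and turn from the pose commanded when the call began, along the tool's axes at that moment; what a row does not reach only later rows make up. A row lasts 1/12 s, in which the tool goes at most 41.7 mm and 7.16 degrees, less where a joint would pass 70% of its speed; a pose out of reach is approached as far as the arm can. A call with a gripper value outside its range is refused whole. The fingers move at their own pace and stop on an object; FORCE is the grip in N (left out, the last holds). Time passes only in rows, so rows that repeat a pose let the fingers close. It gives the time, the measured TCP pose, the force, the opening and the grip force at its end, in the units of the state.
- robot.observe(): the state, without advancing time (a new reading comes with each control period).
- robot.read_camera(name): name is "scene" or "top" or "wrist"; returns the picture (480x640x3 uint8, red, green, blue); there is no depth.
- robot.camera_model(name): a dict with "camera_matrix" (3x3 intrinsics, pixels), "dist_coeffs" ([k1, k2, p1, p2, k3] as OpenCV has them; the pictures are not rectified), "position" and "attitude" of the camera in the world; the wrist camera has in their place "mount" (4x4, takes a point from camera to tool coordinates, whose origin is the TCP and whose axes are the flange's). Camera axes: x right, y down, z forward; pixel columns grow to the right and rows downward; lengths in m; the calibration is good to about 2 mm. A picture is of the moment at which its call begins: read the wrist's pose just before it. camera_model takes no time and is no camera call.
- robot.hand_in(): hands the job in; it is judged then, once.
The state is a dict: "time": time; "qpos": joint angles; "qvel": joint speeds; "joint_efforts": joint torques, N m; "tool_pos": TCP position; "tool_rot": TCP orientation; "contact_force": force on the tool from outside, world axes, zero at the start; "torque": the same for the moment, N m; "opening": finger opening in m; "grip_force": force on a finger pad.
Only numpy, scipy, OpenCV 4.12 (cv2) and the standard library are available. Lean on these libraries where they do the work, as an engineer would, in place of code of your own. Each camera call takes 0.05 s, during which the arm holds its last target. There are 200 camera calls.

## Working session

There is one attempt and no reset: what is moved stays moved. The work goes in short steps, Python scripts to look and compute and a shell command to move; the robot and the scene stay as the last step left them, time stands still between calls to the robot, and variables do not carry over. Pictures are saved under pics/ and viewed, at most 10 in all, crops included, and the job is handed in when it is done.

```bash
mkdir -p pics
python3 - <<'E'
from cell import robot
import cv2,numpy as np
for n in("scene","top"):
    im=robot.read_camera(n); cv2.imwrite(f"pics/{n}0.png",im[:,:,::-1])
    m=robot.camera_model(n); print(n,{k:np.round(v,4).tolist() for k,v in m.items()})
print(robot.camera_model("wrist")); s=robot.observe(); print(s)
E
```

```text
scene {'camera_matrix': [[569.805, 0.0, 319.9914], [0.0, 569.805, 243.1646], [0.0, 0.0, 1.0]], 'dist_coeffs': [0.0183, 0.0, 0.0, 0.0, 0.0], 'position': [-0.0033, -0.9679, 0.9183], 'attitude': [-2.1997, -0.0029, -0.5165]}
top {'camera_matrix': [[507.2458, 0.0, 318.9398], [0.0, 507.2458, 241.8034], [0.0, 0.0, 1.0]], 'dist_coeffs': [0.0387, 0.0, 0.0, 0.0, 0.0], 'position': [-0.0029, 0.1831, 1.2672], 'attitude': [-2.6546, -0.0097, -1.8844]}
{'camera_matrix': array([[408.8998888 ,   0.        , 314.09800255],
       [  0.        , 408.8998888 , 241.38609873],
       [  0.        ,   0.        ,   1.        ]]), 'dist_coeffs': array([0.00516888, 0.        , 0.        , 0.        , 0.        ]), 'mount': array([[-5.00710271e-04, -9.63196468e-01, -2.68797904e-01,
         7.20325921e-02],
       [ 9.99999835e-01, -4.06365629e-04, -4.06626122e-04,
         1.45123876e-03],
       [ 2.82430615e-04, -2.68798063e-01,  9.63196512e-01,
        -1.49607208e-01],
       [ 0.00000000e+00,  0.00000000e+00,  0.00000000e+00,
         1.00000000e+00]])}
{'time': 0.1, 'qpos': array([-1.46600921e+00,  3.42652326e-01,  1.52491038e+00, -1.64532550e-05,
        1.27539005e+00, -1.46001544e-01]), 'qvel': array([ 1.25029841e-04, -2.09389635e-03, -3.09537175e-03,  1.41087841e-03,
        1.78800904e-04, -7.89916319e-05]), 'joint_efforts': array([ 9.97704592e-04, -4.32005060e+01, -2.44694173e+01,  7.18611851e-02,
        5.25260519e-02, -5.08603114e-05]), 'tool_pos': array([ 0.13026773, -0.50822547,  0.2341187 ]), 'tool_rot': array([-3.14024473e+00, -1.82306323e-04,  2.50793334e-01]), 'contact_force': array([-0.56627457, -0.30644045,  0.59488049]), 'torque': array([ 0.007886  ,  0.01644761, -0.00485273]), 'grip_force': 0.0, 'opening': 0.09140832839475162}
```

View pics/scene0.png

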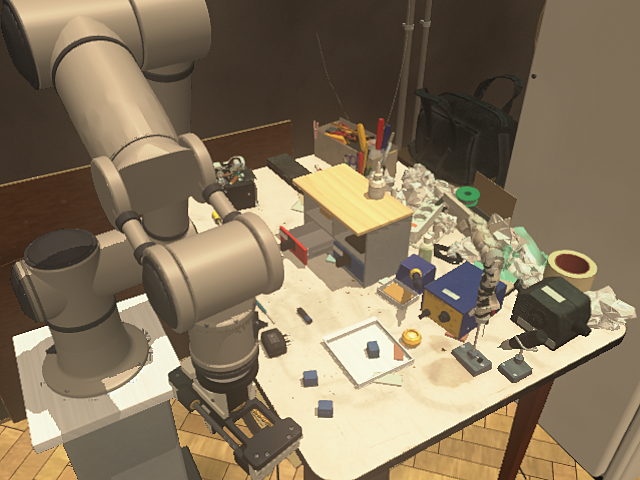

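View pics/top0.png

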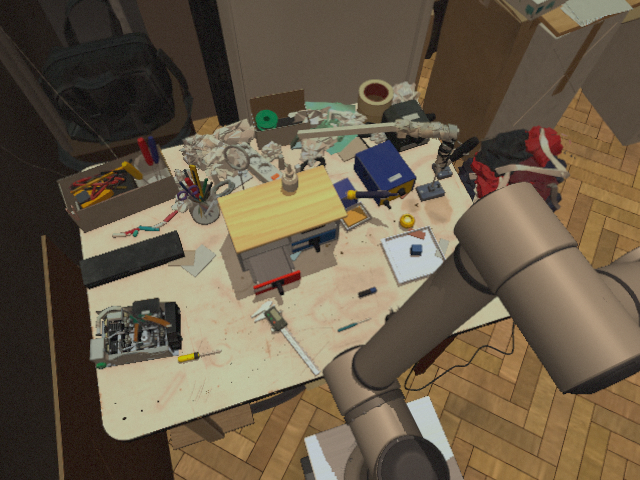

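The scene view shows the red drawer open at (292,243), the blue front shut at (348,258), and relay-like boxes at (373,349) in the tray and (310,378) and (325,408) on the bench. The top view shows the red front at (278,282), the shelf at (282,213), and the tray relay at (416,250). I'll measure these next.

```bash
cat > h.py <<'E'
import cv2,numpy as np
from scipy.spatial.transform import Rotation as R
from cell import robot
def cam(n,st=None):
    m=robot.camera_model(n)
    if n=="wrist":
        T=np.eye(4);T[:3,:3]=R.from_euler('xyz',st["tool_rot"]).as_matrix();T[:3,3]=st["tool_pos"];T=T@m["mount"]
        return m["camera_matrix"],m["dist_coeffs"],T[:3,:3],T[:3,3]
    return m["camera_matrix"],m["dist_coeffs"],R.from_euler('xyz',m["attitude"]).as_matrix(),np.array(m["position"])
def rays(c,px):
    u=cv2.undistortPoints(np.array(px,float).reshape(-1,1,2),c[0],c[1]).reshape(-1,2)
    return np.c_[u,np.ones(len(u))]@c[2].T
def plane(c,px,z):
    d=rays(c,px); return c[3]+d*((z-c[3][2])/d[:,2])[:,None]
def proj(c,P):
    r=cv2.Rodrigues(c[2].T)[0]; return cv2.projectPoints(np.array(P,float).reshape(-1,1,3),r,-c[2].T@c[3],c[0],c[1])[0].reshape(-1,2)
def blobs(im,f,a=15):
    hsv=cv2.cvtColor(im,cv2.COLOR_RGB2HSV); m=f(*[hsv[...,i].astype(int) for i in range(3)]).astype(np.uint8)
    cs=cv2.findContours(m,cv2.RETR_EXTERNAL,cv2.CHAIN_APPROX_NONE)[0]
    return [c for c in sorted(cs,key=cv2.contourArea,reverse=True) if cv2.contourArea(c)>a]
E
python3 - <<'E'
from h import *
np.set_printoptions(precision=4,suppress=True)
B=lambda h,s,v:(h>100)&(h<125)&(s>100)&(v>35)
Y=lambda h,s,v:(h>14)&(h<32)&(s>70)&(v>130)
Rd=lambda h,s,v:((h<6)|(h>174))&(s>170)&(v>90)
for n in("scene","top"):
    c=cam(n); im=cv2.imread(f"pics/{n}0.png")[:,:,::-1].copy()
    for nm,f,z,k in(("shelf",Y,.182,6),("red",Rd,.061,5),("blue",B,.015,10)):
        for q in blobs(im,f)[:k]:
            (x,y),_,_=r=cv2.minAreaRect(q); A=cv2.contourArea(q)
            if nm=="blue" or A>150:
                x0,y0,w,h=cv2.boundingRect(q)
                if nm=="shelf" and A<2500: continue
                print(n,nm,A,(x0,y0,w,h),plane(c,[(x,y)],z)[0])
                if nm=="shelf":
                    p=cv2.approxPolyDP(cv2.convexHull(q),6,True).reshape(-1,2); print(p.tolist(),plane(c,p,z))
                if nm=="red": p=cv2.boxPoints(r);print(p.round(1).tolist(),plane(c,p,z))
S=cv2.imread("pics/scene0.png");T=cv2.imread("pics/top0.png")
a=cv2.resize(S[215:425,250:450],None,fx=2,fy=2.4*1.19,interpolation=3)
b=cv2.resize(T[180:305,225:450],(400,222),interpolation=3)
a=cv2.resize(S[225:425,260:420],(400,500),interpolation=3)
b=cv2.resize(T[170:310,230:350],(400,466),interpolation=3)
o=np.zeros((500,800,3),np.uint8);o[:,:400]=a;o[:466,400:]=b;cv2.imwrite("pics/c1.png",o)
E
```

```text
scene shelf 14529.0 (520, 219, 120, 261) [ 0.742  -0.5937  0.182 ]
[[569, 219], [637, 262], [639, 403], [602, 473], [526, 479], [520, 465], [540, 228]] [[ 1.0512 -0.29    0.182 ]
 [ 1.0442 -0.4729  0.182 ]
 [ 0.7258 -0.7094  0.182 ]
 [ 0.5729 -0.7622  0.182 ]
 [ 0.4727 -0.7168  0.182 ]
 [ 0.4814 -0.697   0.182 ]
 [ 0.9643 -0.2835  0.182 ]]
scene shelf 9764.5 (57, 40, 133, 168) [0.2735 0.8089 0.182 ]
[[90, 41], [118, 44], [131, 55], [189, 148], [129, 205], [118, 206], [92, 160], [57, 72], [73, 48]] [[0.3685 1.6517 0.182 ]
 [0.4615 1.5551 0.182 ]
 [0.4716 1.3877 0.182 ]
 [0.401  0.4934 0.182 ]
 [0.1746 0.2728 0.182 ]
 [0.1505 0.2811 0.182 ]
 [0.1466 0.552  0.182 ]
 [0.1826 1.3218 0.182 ]
 [0.288  1.5873 0.182 ]]
scene shelf 7053.0 (146, 196, 121, 118) [0.268  0.0111 0.182 ]
[[191, 196], [248, 228], [266, 278], [182, 313], [146, 248]] [[ 0.3184  0.24    0.182 ]
 [ 0.3845  0.0427  0.182 ]
 [ 0.3439 -0.1395  0.182 ]
 [ 0.1629 -0.1555  0.182 ]
 [ 0.1614  0.0804  0.182 ]]
scene shelf 5329.0 (292, 144, 135, 92) [0.7077 0.0913 0.182 ]
[[295, 159], [374, 145], [426, 196], [411, 215], [357, 235
[... 2342 characters left out ...]
 0.061 ]]
top red 199.0 (545, 128, 18, 25) [ 0.7211 -0.8035  0.061 ]
[[543.5, 128.5], [555.2000122070312, 124.5999984741211], [563.2000122070312, 148.60000610351562], [551.5, 152.5]] [[ 0.7645 -0.7949  0.061 ]
 [ 0.7671 -0.8361  0.061 ]
 [ 0.6788 -0.8117  0.061 ]
 [ 0.6766 -0.7718  0.061 ]]
top blue 1737.0 (354, 140, 62, 51) [ 0.8087 -0.2944  0.015 ]
top blue 141.0 (292, 229, 44, 17) [ 0.6339 -0.0226  0.015 ]
top blue 113.5 (334, 179, 20, 18) [ 0.7746 -0.1592  0.015 ]
top blue 52.5 (411, 245, 10, 10) [ 0.5199 -0.2808  0.015 ]
top blue 28.5 (343, 200, 14, 8) [ 0.7229 -0.1591  0.015 ]
top blue 24.0 (148, 137, 10, 21) [1.0928 0.3497 0.015 ]
top blue 17.0 (293, 245, 16, 7) [0.6202 0.0217 0.015 ]
```

View pics/c1.png

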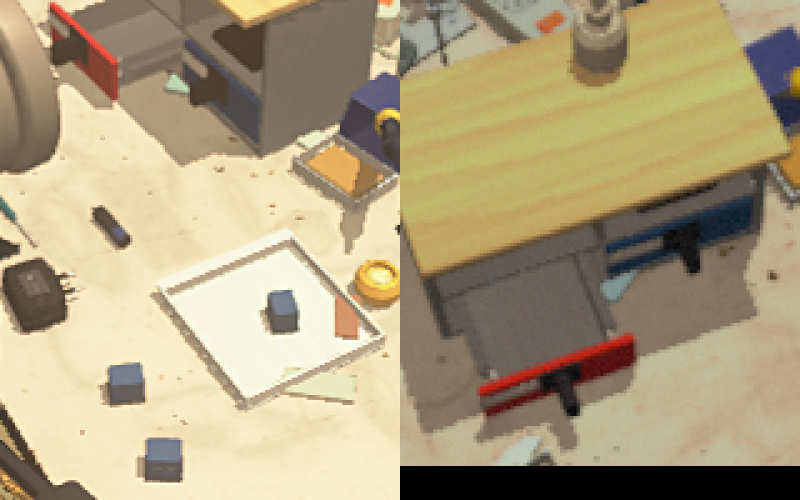

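The crop shows the red drawer out on the left, with its pull at about top-px (279,285), and the blue drawer shut with its pull at about top-px (306,243). The relay candidates in scene pixels are A (373,349) in the tray, B (310,378) and C (325,408) on the bench. A stands in the tray, so it should be the one farthest from the base. I'll check that by range.

Run:
```python
from h import *
np.set_printoptions(precision=4,suppress=True)
c=cam("top");s=cam("scene")
def chk(nm,P): print(nm,P.tolist() if 0 else P)
f=lambda L:[(230+(x-400)/3.333,170+y/3.333) for x,y in L]
P=plane(c,f([(423,272),(788,154),(722,0)]),.182); print("shelf top",P,np.linalg.norm(P[0]-P[1]),np.linalg.norm(P[2]-P[1]), np.arctan2(*(P[1]-P[0])[[1,0]])+np.pi/2)
g=lambda L:[(260+x/2.5,225+y/2.5) for x,y in L]
P=plane(s,[(357,235),(411,211),(295,182)],.182);print("shelf scene",P,np.linalg.norm(P[0]-P[1]),np.linalg.norm(P[2]-P[0]))
P=plane(c,f([(481,391),(634,336)]),.061);print("red top",P,np.linalg.norm(P[0]-P[1]))
P=plane(s,g([(50,4),(117,62)]),.061);print("red scene",P,np.linalg.norm(P[0]-P[1]))
P=plane(c,f([(606,240),(752,192)]),.061);print("blue top",P,np.linalg.norm(P[0]-P[1]))
P=plane(c,f([(574,410),(690,268)]),.031);print("pull tips top z31",P)
P=plane(s,g([(58,38),(196,72)]),.044);print("pull tips scene",P)
P=plane(s,g([(282,300),(126,372),(163,446)]),.027);print("relays scene",P,np.linalg.norm(P[:,:2],axis=1))
B=lambda h,s,v:(h>95)&(h<130)&(s>70)&(v>35)
for n,cc,r in(("scene",s,(360,335,386,365)),("top",c,(405,238,428,262))):
    im=cv2.imread(f"pics/{n}0.png")[r[1]:r[3],r[0]:r[2],::-1].copy()
    q=blobs(im,B)[0];(x,y),_,_=cv2.minAreaRect(q);print(n,cv2.boundingRect(q),plane(cc,[(x+r[0],y+r[1])],.015))
P=plane(s,g([(160,285),(290,232),(384,338),(243,405)]),.016);print("tray",P,P.mean(0),np.linalg.norm(P[0]-P[1]))
```

```text
shelf top [[ 0.5749  0.1907  0.182 ]
 [ 0.5884 -0.0916  0.182 ]
 [ 0.7366 -0.0889  0.182 ]] 0.28268850296261794 0.14826156421994177 0.04783686228520634
shelf scene [[ 0.5861 -0.1024  0.182 ]
 [ 0.7517 -0.0819  0.182 ]
 [ 0.5746  0.1756  0.182 ]] 0.16687897385571748 0.2782775718002865
red top [[0.5259 0.1734 0.061 ]
 [0.5345 0.0479 0.061 ]] 0.12584942920026307
red scene [[0.5251 0.1731 0.061 ]
 [0.5379 0.0473 0.061 ]] 0.12647625827868525
blue top [[ 0.6227  0.0446  0.061 ]
 [ 0.6291 -0.0821  0.061 ]] 0.12679992818467775
pull tips top z31 [[ 0.5012  0.1079  0.031 ]
 [ 0.5925 -0.0171  0.031 ]]
pull tips scene [[0.5148 0.1348 0.044 ]
 [0.6106 0.013  0.044 ]]
relays scene [[ 0.5198 -0.2803  0.027 ]
 [ 0.3656 -0.2844  0.027 ]
 [ 0.3551 -0.3624  0.027 ]] [0.5906 0.4632 0.5073]Traceback (most recent call last):
  File "<stdin>", line 18, in <module>
IndexError: list index out of range
```

The red edge and pull agree between the two views to about 4 mm. The chest's x axis is yawed about 0.05 rad, and red is about 90 mm out. Relay A is 0.591 m from the base, against 0.463 and 0.507 for B and C, so A is the one meant. The rows have no tilt term, so I need to see what the arm does at its reach limit. I'll move to a clear spot first.

```bash
cat > d.py <<'E'
import sys
from h import *
s=robot.observe();M=R.from_euler('xyz',s["tool_rot"]).as_matrix()
print("tool d:",np.round(M.T@(np.array([float(a) for a in sys.argv[1:4]])-s["tool_pos"]),4),"x",M[:,0].round(3),"z",M[:,2].round(3),"q",s["qpos"].round(2),"t",round(s["time"],2))
E
python3 d.py 0.28 -0.32 0.36; python3 -m jog '[[[-1,0.04,0,-0.03,0.1],[-1,0.08,-0.03,-0.06,0.19],[-1,0.12,-0.07,-0.09,0.19],[-1,0.16,-0.11,-0.11,0.19],[-1,0.19,-0.14,-0.12,0.19]]]'; python3 d.py 0.40 0 0.40
```

```text
tool d: [ 0.1918 -0.1453 -0.1257] x [0.969 0.248 0.   ] z [-0.     0.001 -1.   ] q [-1.47  0.34  1.52 -0.    1.28 -0.15] t 0.1
time: 0.52
tool_pos: [0.2482, -0.3772, 0.3338]
tool_rot: [3.141, -0.0, 0.06]
contact_force: [1.1, -1.2, -0.9]
opening: 0.0633
grip_force: 0.0
tool d: [ 0.1742 -0.3673 -0.0663] x [0.998 0.06  0.   ] z [ 0. -0. -1.] q [-1.16  0.14  1.52  0.    1.48  0.35] t 0.52
```

```bash
python3 -m jog '[[[-1,0.03,-0.03,-0.01,0],[-1,0.06,-0.07,-0.02,0],[-1,0.09,-0.11,-0.03,0],[-1,0.12,-0.15,-0.04,0],[-1,0.14,-0.19,-0.04,0]]]';python3 -m jog '[[[-1,0,-0.04,0,0],[-1,0,-0.08,0,0],[-1,0,-0.12,0,0],[-1,0,-0.12,0,0],[-1,0,-0.12,0,0]]]'; python3 d.py 0.40 0 0.40
python3 -m jog '[[[-1,0,0,-0.04,0],[-1,0,0,-0.08,0],[-1,0,0,-0.12,0],[-1,0,0,-0.16,0],[-1,0,0,-0.2,0]]]'; python3 d.py 0.40 0 0.40
python3 -m jog '[[[-1,0,0,-0.04,0],[-1,0,0,-0.08,0],[-1,0,0,-0.12,0],[-1,0,0,-0.16,0],[-1,0,0,-0.2,0]]]'; python3 d.py 0.40 0 0.40
```

```text
time: 0.93
tool_pos: [0.362, -0.2074, 0.3712]
tool_rot: [3.141, -0.001, 0.06]
contact_force: [0.3, -0.4, 0.1]
opening: 0.03
grip_force: 0.0
time: 1.35
tool_pos: [0.3535, -0.0873, 0.3705]
tool_rot: [3.141, -0.001, 0.065]
contact_force: [-0.7, -1.0, 0.0]
opening: 0.0009
grip_force: 0.0
tool d: [ 0.0521 -0.0841 -0.0295] x [0.998 0.065 0.001] z [ 0.001 -0.    -1.   ] q [-0.45 -0.05  1.62 -0.    1.57  1.05] t 1.35
time: 1.77
tool_pos: [0.3534, -0.0902, 0.572]
tool_rot: [3.141, 0.0, 0.058]
contact_force: [0.8, -0.8, -0.3]
opening: 0.0006
grip_force: 0.0
tool d: [ 0.0519 -0.0874  0.172 ] x [ 0.998  0.058 -0.   ] z [-0. -0. -1.] q [-0.46  0.01  1.03 -0.    2.1   1.05] t 1.77
time: 2.18
tool_pos: [0.3764, -0.0968, 0.7174]
tool_rot: [3.108, -0.05, 0.058]
contact_force: [0.2, -0.0, 1.8]
opening: 0.0001
grip_force: 0.0
tool d: [ 0.0131 -0.106   0.315 ] x [0.997 0.058 0.05 ] z [ 0.052 -0.031 -0.998] q [-0.45  0.32  0.13 -0.01  2.64  1.06] t 2.18
```

Reaching too high does tilt the tool forward (j5 hits its limit), with the tilt in the plane of j1. I'll check that the tilt persists on backing off, and bring j1 to about 0.06 so it leans along the chest axis.

```bash
python3 -m jog '[[[-1,0,0,0.04,0],[-1,0,-0.04,0.08,0],[-1,0,-0.08,0.08,0],[-1,0,-0.12,0.08,0],[-1,0,-0.16,0.08,0]]]'; python3 d.py 0.40 0.1 0.6
python3 -m jog '[[[-1,0,-0.04,0,0],[-1,0,-0.04,0,0],[-1,0,-0.04,0,0]]]'; python3 d.py 0.40 0.1 0.6
```

```text
time: 2.6
tool_pos: [0.3755, 0.0313, 0.6314]
tool_rot: [3.111, -0.04, 0.057]
contact_force: [1.2, -0.3, -0.5]
opening: 0.0007
grip_force: 0.0
tool d: [ 0.0271 -0.0681  0.0304] x [0.998 0.057 0.04 ] z [ 0.042 -0.028 -0.999] q [-0.1   0.08  0.78 -0.03  2.24  1.39] t 2.6
time: 2.85
tool_pos: [0.3729, 0.0726, 0.6326]
tool_rot: [3.111, -0.045, 0.065]
contact_force: [-1.1, -0.0, 0.4]
opening: 0.0004
grip_force: 0.0
tool d: [ 0.0274 -0.0266  0.033 ] x [0.997 0.065 0.045] z [ 0.046 -0.028 -0.999] q [ 0.01  0.09  0.77 -0.04  2.24  1.5 ] t 2.85
```

```bash
python3 -m jog '[[[-1,0,-0.04,-0.03,0],[-1,0,-0.05,-0.07,0],[-1,0,-0.05,-0.11,0],[-1,0,-0.05,-0.15,0],[-1,0,-0.05,-0.19,0]]]'; python3 d.py 0.40 0.1 0.6
python3 -m jog '[[[-1,0,0,-0.04,0],[-1,0,0,-0.08,0],[-1,0,0,-0.12,0],[-1,0,0,-0.16,0],[-1,0,0,-0.2,0]]]'; python3 d.py 0.40 0.1 0.6
```

```text
time: 3.27
tool_pos: [0.3813, 0.1244, 0.719]
tool_rot: [3.11, -0.086, 0.059]
contact_force: [-1.1, -0.6, 1.1]
opening: 0.0004
grip_force: 0.0
tool d: [0.0069 0.0216 0.1208] x [0.995 0.059 0.086] z [ 0.088 -0.027 -0.996] q [ 0.15  0.36  0.04 -0.09  2.66  1.59] t 3.27
time: 3.68
tool_pos: [0.3567, 0.1218, 0.7376]
tool_rot: [3.112, -0.136, 0.063]
contact_force: [0.2, 0.3, 0.6]
opening: 0.0006
grip_force: 0.0
tool d: [0.0228 0.0203 0.1427] x [0.989 0.063 0.135] z [ 0.137 -0.021 -0.99 ] q [ 0.16  0.31  0.04 -0.09  2.66  1.59] t 3.68
```

```bash
for i in 1; do python3 -m jog '[[[-1,-0.02,0,-0.04,0],[-1,-0.04,0,-0.08,0],[-1,-0.06,0,-0.12,0],[-1,-0.08,0,-0.16,0],[-1,-0.1,0,-0.2,0]]]'; done; python3 d.py 0.40 0.1 0.6
python3 -m jog '[[[-1,0.04,0,0,0],[-1,0.08,0,0,0],[-1,0.12,0,0,0],[-1,0.16,0,0,0],[-1,0.2,0,0,0]]]'; python3 d.py 0.40 0.1 0.6
```

```text
time: 4.1
tool_pos: [0.3191, 0.1331, 0.7582]
tool_rot: [3.11, -0.195, 0.066]
contact_force: [-0.3, -0.9, 0.6]
opening: 0.0003
grip_force: 0.0
tool d: [0.0464 0.033  0.1715] x [0.979 0.065 0.194] z [ 0.195 -0.018 -0.981] q [ 0.23  0.26  0.04 -0.13  2.66  1.61] t 4.1
time: 4.52
tool_pos: [0.3533, 0.1096, 0.7431]
tool_rot: [3.118, -0.149, 0.064]
contact_force: [0.3, -0.5, 0.6]
opening: 0.0003
grip_force: 0.0
tool d: [0.0242 0.009  0.1486] x [0.987 0.064 0.149] z [ 0.15  -0.014 -0.989] q [ 0.12  0.3   0.04 -0.07  2.66  1.57] t 4.52
```

```bash
python3 -m jog '[[[-1,-0.04,0,-0.03,0],[-1,-0.08,0,-0.06,0],[-1,-0.12,0,-0.08,0],[-1,-0.16,0,-0.1,0],[-1,-0.2,0,-0.12,0]]]';  python3 d.py 0.40 0.1 0.6
python3 -m jog '[[[-1,-0.04,0.01,-0.03,0],[-1,-0.08,0.02,-0.06,0],[-1,-0.12,0.02,-0.08,0],[-1,-0.16,0.02,-0.1,0],[-1,-0.2,0.02,-0.12,0]]]';  python3 d.py 0.40 0.1 0.6
```

```text
time: 4.93
tool_pos: [0.3008, 0.1363, 0.7674]
tool_rot: [3.113, -0.223, 0.066]
contact_force: [0.3, 0.2, 0.8]
opening: 0.0006
grip_force: 0.0
tool d: [0.0573 0.0375 0.1858] x [0.973 0.064 0.221] z [ 0.222 -0.014 -0.975] q [ 0.26  0.23  0.04 -0.15  2.66  1.63] t 4.93
time: 5.35
tool_pos: [0.2423, 0.1546, 0.7881]
tool_rot: [3.109, -0.295, 0.068]
contact_force: [0.7, 0.1, 0.5]
opening: 0.0003
grip_force: 0.0
tool d: [0.0924 0.0578 0.2266] x [0.955 0.065 0.291] z [ 0.292 -0.013 -0.956] q [ 0.45  0.17  0.04 -0.3   2.66  1.67] t 5.35
```

```bash
python3 -m jog '[[[-1,-0.04,0.02,-0.03,0],[-1,-0.08,0.04,-0.06,0],[-1,-0.12,0.05,-0.08,0],[-1,-0.16,0.06,-0.1,0],[-1,-0.2,0.06,-0.12,0]]]';  python3 d.py 0.40 0.1 0.6
python3 -m jog '[[[-1,-0.04,0.02,-0.03,0],[-1,-0.08,0.03,-0.06,0],[-1,-0.12,0.04,-0.08,0],[-1,-0.16,0.04,-0.1,0],[-1,-0.2,0.04,-0.12,0]]]';  python3 d.py 0.40 0.1 0.6
```

```text
time: 5.77
tool_pos: [0.1713, 0.1529, 0.8082]
tool_rot: [3.103, -0.376, 0.07]
contact_force: [0.5, 1.4, -0.0]
opening: 0.0005
grip_force: 0.0
tool d: [0.1321 0.0582 0.2786] x [0.928 0.065 0.368] z [ 0.369 -0.012 -0.929] q [ 0.75  0.1   0.04 -0.59  2.66  1.68] t 5.77
time: 6.18
tool_pos: [0.0989, 0.1409, 0.8205]
tool_rot: [3.13, -0.438, 0.077]
contact_force: [0.9, 0.5, -0.5]
opening: 0.0004
grip_force: 0.0
tool d: [0.1757 0.0603 0.3263] x [0.903 0.07  0.424] z [ 0.423  0.021 -0.906] q [ 1.22  0.06  0.04 -1.    2.66  1.74] t 6.18
```

```bash
python3 d.py 0.25 0.08 0.70
python3 -m jog '[[[-1,0.04,0,0.0,0],[-1,0.08,0.01,0.02,0],[-1,0.1,0.03,0.06,0],[-1,0.1,0.04,0.1,0],[-1,0.1,0.06,0.14,0]]]';  python3 d.py 0.2 0.08 0.75
python3 -m jog '[[[-1,0,0,0,0],[-1,0,0,0,0]]]';  python3 d.py 0.2 0.08 0.75
```

```text
tool d: [0.0812 0.0704 0.1718] x [0.903 0.07  0.424] z [ 0.423  0.021 -0.906] q [ 1.22  0.06  0.04 -1.    2.66  1.74] t 6.18
time: 6.6
tool_pos: [0.196, 0.1182, 0.7945]
tool_rot: [3.112, -0.438, 0.081]
contact_force: [1.5, 0.6, 0.1]
opening: 0.0003
grip_force: 0.0
tool d: [-0.018   0.0371  0.0418] x [0.903 0.073 0.424] z [ 0.425  0.004 -0.905] q [ 0.46 -0.1   0.4  -0.28  2.42  1.7 ] t 6.6
time: 6.77
tool_pos: [0.1945, 0.1159, 0.7946]
tool_rot: [3.109, -0.435, 0.073]
contact_force: [-0.9, -0.4, 1.2]
opening: 0.0001
grip_force: 0.0
tool d: [-0.0163  0.0349  0.0428] x [0.904 0.067 0.422] z [ 0.423 -0.002 -0.906] q [ 0.46 -0.1   0.4  -0.29  2.42  1.7 ] t 6.77
```

```bash
python3 -m jog '[[[-1,0,0.03,0.03,0],[-1,0,0.03,0.0,0],[-1,-0.04,0.03,-0.04,0],[-1,-0.08,0.03,-0.08,0],[-1,-0.12,0.03,-0.12,0]]]';  python3 d.py 0.2 0.08 0.75
python3 -m jog '[[[-1,-0.04,0,-0.04,0],[-1,-0.08,0,-0.08,0],[-1,-0.12,0.0,-0.12,0]]]';  python3 d.py 0.2 0.08 0.75
```

```text
time: 7.18
tool_pos: [0.1256, 0.0816, 0.8223]
tool_rot: [3.102, -0.45, 0.078]
contact_force: [-0.2, 0.2, 1.0]
opening: 0.0004
grip_force: 0.0
tool d: [0.0353 0.0035 0.0975] x [0.898 0.07  0.435] z [ 0.436 -0.005 -0.9  ] q [ 0.54 -0.09  0.17 -0.47  2.62  1.58] t 7.18
time: 7.43
tool_pos: [0.1019, 0.0819, 0.8313]
tool_rot: [3.105, -0.472, 0.092]
contact_force: [0.1, -0.4, 1.1]
opening: 0.0004
grip_force: 0.0
tool d: [0.0499 0.0066 0.117 ] x [0.887 0.082 0.454] z [ 0.455  0.005 -0.89 ] q [ 1.   -0.02  0.04 -0.95  2.65  1.54] t 7.43
```

The tilt is now 27° and holds. That clears the shelf by my geometry, with 9 mm of margin at the grip point. Next I'll come down in front of the red pull with the fingers closed, aiming for a pre-contact TCP of about (0.46, 0.109, 0.046).

```bash
python3 d.py 0.38 0.1 0.6
python3 -m jog '[[[-1,0.03,0.0,0.03,0.02],[-1,0.06,0.0,0.06,0.03],[-1,0.09,-0.01,0.09,0.03],[-1,0.12,-0.015,0.12,0.03],[-1,0.145,-0.015,0.15,0.03]]]';  python3 d.py 0.40 0.11 0.45
python3 -m jog '[[[-1,0.02,-0.005,0.035,0],[-1,0.04,-0.01,0.07,0],[-1,0.06,-0.01,0.105,0],[-1,0.08,-0.01,0.14,0],[-1,0.08,-0.01,0.18,0]]]';  python3 d.py 0.42 0.11 0.2
```

```text
tool d: [ 0.1431 -0.0047  0.3326] x [0.887 0.082 0.454] z [ 0.455  0.005 -0.89 ] q [ 1.   -0.02  0.04 -0.95  2.65  1.54] t 7.43
time: 7.85
tool_pos: [0.2003, 0.095, 0.8027]
tool_rot: [3.119, -0.482, 0.065]
contact_force: [0.5, 2.5, 1.0]
opening: 0.0007
grip_force: 0.0
tool d: [ 0.0138 -0.0112  0.4052] x [0.884 0.057 0.464] z [ 0.464  0.008 -0.886] q [ 0.24 -0.14  0.41 -0.15  2.39  1.62] t 7.85
time: 8.27
tool_pos: [0.3593, 0.1092, 0.6762]
tool_rot: [3.113, -0.475, 0.063]
contact_force: [1.2, -0.0, 1.2]
opening: 0.0005
grip_force: 0.0
tool d: [-0.1638 -0.0101  0.4511] x [0.888 0.056 0.457] z [ 0.458 -0.    -0.889] q [ 0.15 -0.15  0.96 -0.07  1.86  1.63] t 8.27
```

```bash
python3 -m jog '[[[-1,-0.02,0,0.035,0],[-1,-0.04,0,0.07,0],[-1,-0.06,0,0.105,0],[-1,-0.08,0,0.14,0],[-1,-0.09,0,0.175,0]]]'
python3 -m jog '[[[-1,-0.015,0,0.035,0],[-1,-0.03,0,0.07,0],[-1,-0.05,0,0.105,0],[-1,-0.07,0,0.14,0],[-1,-0.08,0,0.175,0]]]'
python3 -m jog '[[[-1,0,0,0,0],[-1,0,0,0,0]]]'; python3 d.py 0.45 0.107 0.05
python3 - <<'E'
from h import *
s=robot.observe();im=robot.read_camera("wrist");cv2.imwrite("pics/w1.png",im[:,:,::-1])
c=cam("wrist",s);print(proj(c,[[.497,.109,.044],[.53,.111,.061],[.593,-.021,.044],[.626,-.019,.061]]).round())
E
```

```text
time: 8.68
tool_pos: [0.3549, 0.1047, 0.4793]
tool_rot: [3.112, -0.475, 0.066]
contact_force: [0.9, 0.9, 0.6]
opening: 0.0007
grip_force: 0.0
time: 9.1
tool_pos: [0.3642, 0.1009, 0.2868]
tool_rot: [3.111, -0.474, 0.068]
contact_force: [0.7, -0.0, -0.7]
opening: 0.0003
grip_force: 0.0
time: 9.27
tool_pos: [0.365, 0.1005, 0.2878]
tool_rot: [3.113, -0.471, 0.065]
contact_force: [-0.0, 1.1, 1.1]
opening: 0.0007
grip_force: 0.0
tool d: [-0.0319 -0.0083  0.2505] x [0.889 0.058 0.454] z [ 0.454  0.001 -0.891] q [ 0.1  -0.24  2.09 -0.06  0.82  1.65] t 9.27
[[305. 191.]
 [305. 155.]
 [428. 115.]
 [431.  78.]]
```

View pics/w1.png

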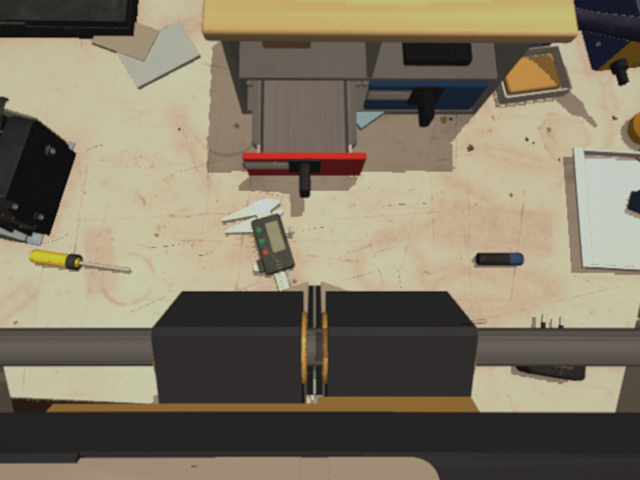

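The wrist view shows the red pull's tip at (305,185) and the blue pull's tip at (426,113). My predictions were (305,191) and (428,115), so the estimates hold. Descending.

```bash
python3 -m jog '[[[-1,-0.01,0,0.04,0],[-1,-0.02,0,0.08,0],[-1,-0.03,-0.005,0.12,0],[-1,-0.035,-0.008,0.16,0],[-1,-0.035,-0.008,0.19,0]]]'
python3 -m jog '[[[-1,0,0,0.03,0],[-1,0,0,0.06,0],[-1,0,0,0.06,0]]]'; python3 d.py 0.47 0.108 0.047
```

```text
time: 9.73
tool_pos: [0.4212, 0.1101, 0.1223]
tool_rot: [3.104, -0.434, 0.061]
contact_force: [-1.0, 0.2, 0.8]
opening: 0.0003
grip_force: 0.0
time: 9.98
tool_pos: [0.4613, 0.1179, 0.0987]
tool_rot: [3.094, -0.411, 0.059]
contact_force: [0.9, 0.0, -0.4]
opening: 0.0002
grip_force: 0.0
tool d: [-0.0132  0.008   0.0511] x [0.915 0.054 0.4  ] z [ 0.402 -0.024 -0.915] q [ 0.14  0.3   2.16 -0.29  0.29  1.93] t 9.98
```

j5 reached its lower limit here because a leaning tool this low and this close is out of range, and the lean fell to 23.5°. I'll fit the arm's plane geometry from the logged poses to see where a given lean is reachable.

```bash
cat > fk.py <<'E'
import numpy as np
from scipy.optimize import least_squares,brentq
D=np.array([[.3427,1.5249,1.2754,.1303,-.5082,.2341],[-.05,1.62,1.57,.3535,-.0873,.3705],[.01,1.03,2.1,.3534,-.0902,.572],[.14,1.52,1.48,.2482,-.3772,.3338],[-.24,2.09,.82,.365,.1005,.2878],[-.15,.96,1.86,.3593,.1092,.6762],[.3,.04,2.66,.3533,.1096,.7431]])
def fk(p,q2,q3,q5):
    a,h,L2,L3,L5=p;f=q2+q3;s=f+q5
    return a+L2*np.sin(q2)+L3*np.sin(f)+L5*np.sin(s),h+L2*np.cos(q2)+L3*np.cos(f)+L5*np.cos(s)
r=np.sqrt(D[:,3]**2+D[:,4]**2-.076**2)
def res(p):
    x,z=fk(p,*D[:,:3].T);return np.r_[x-r,z-D[:,5]]
S=least_squares(res,[0,.3,.35,.35,.25]);p=S.x
E
python3 - <<'E'
from fk import *
print(p.round(3),np.abs(S.fun).max().round(4))
a,h,L2,L3,L5=p
for lean in(20,24,27,30,33):
  for z in(.045,.055,.1):
    out=[]
    for x in np.arange(.42,.72,.01):
        s=np.pi-np.radians(lean);wx=x-a-L5*np.sin(s);wz=z-h-L5*np.cos(s);d=np.hypot(wx,wz)
        c=(d*d-L2**2-L3**2)/(2*L2*L3)
        if abs(c)>1: continue
        q3=np.arccos(c);q2=np.arctan2(wx,wz)-np.arctan2(L3*np.sin(q3),L2+L3*c);q5=s-q2-q3
        if -.77<q2<2.02 and .04<q3<2.7 and .28<q5<2.66: out.append(x)
    print(lean,z,round(min(out),2) if out else None,round(max(out),2) if out else None)
E
```

```text
[-0.001  0.181  0.539  0.384  0.341] 0.0278
20 0.045 0.56 0.71
20 0.055 0.53 0.71
20 0.1 0.42 0.71
24 0.045 0.65 0.71
24 0.055 0.64 0.71
24 0.1 0.51 0.71
27 0.045 None None
27 0.055 0.7 0.71
27 0.1 0.61 0.71
30 0.045 None None
30 0.055 None None
30 0.1 0.69 0.71
33 0.045 None None
33 0.055 None None
33 0.1 None None
```

```bash
sed -i 's/a,h,L2,L3,L5=p;/a,h,L2,L3,L5,e=p;/; s/L3\*np.sin(f)+/L3*np.sin(f)+e*np.cos(f)+/; s/L3\*np.cos(f)+/L3*np.cos(f)-e*np.sin(f)+/; s/,.25\])/,.25,.0])/' fk.py
python3 - <<'E'
from fk import *
print(p.round(3),S.fun.round(3))
a,h,L2,L3,L5,e=p
E=np.hypot(L3,e);g=np.arctan2(e,L3)
for lean in(15,18,20,22,24,27,30):
  for z in(.045,.055,.1):
    out=[]
    for x in np.arange(.42,.78,.005):
        s=np.pi-np.radians(lean);wx=x-a-L5*np.sin(s);wz=z-h-L5*np.cos(s);d=np.hypot(wx,wz)
        c=(d*d-L2**2-E**2)/(2*L2*E)
        if abs(c)>1: continue
        t=np.arccos(c);q2=np.arctan2(wx,wz)-np.arctan2(E*np.sin(t),L2+E*c);q3=t-g;q5=s-q2-q3
        if -.77<q2<2.02 and .04<q3<2.7 and .28<q5<2.66: out.append(x)
    print(lean,z,(round(min(out),3),round(max(out),3)) if out else None)
E
```

```text
[-0.001  0.216  0.505  0.381  0.302  0.046] [ 0.    -0.    -0.     0.001 -0.001  0.001 -0.001 -0.001  0.002 -0.
 -0.    -0.    -0.001  0.   ]
15 0.045 (np.float64(0.42), np.float64(0.775))
15 0.055 (np.float64(0.42), np.float64(0.775))
15 0.1 (np.float64(0.42), np.float64(0.775))
18 0.045 (np.float64(0.48), np.float64(0.775))
18 0.055 (np.float64(0.46), np.float64(0.775))
18 0.1 (np.float64(0.42), np.float64(0.775))
20 0.045 (np.float64(0.525), np.float64(0.775))
20 0.055 (np.float64(0.505), np.float64(0.775))
20 0.1 (np.float64(0.42), np.float64(0.775))
22 0.045 (np.float64(0.565), np.float64(0.775))
22 0.055 (np.float64(0.545), np.float64(0.775))
22 0.1 (np.float64(0.42), np.float64(0.775))
24 0.045 (np.float64(0.605), np.float64(0.775))
24 0.055 (np.float64(0.585), np.float64(0.775))
24 0.1 (np.float64(0.485), np.float64(0.775))
27 0.045 (np.float64(0.66), np.float64(0.775))
27 0.055 (np.float64(0.645), np.float64(0.775))
27 0.1 (np.float64(0.565), np.float64(0.775))
30 0.045 (np.float64(0.715), np.float64(0.775))
30 0.055 (np.float64(0.705), np.float64(0.775))
30 0.1 (np.float64(0.635), np.float64(0.775))
```

The fit is now good to 2 mm. At z = 55 mm the lean can be about 18° at the red pull now, and 22–23° once it is home. So I'll push in two stages, starting with contact near the pull's top (TCP z about 55 mm).

```bash
python3 d.py 0.455 0.108 0.056
python3 -m jog '[[[-1,-0.015,0.005,0.02,0],[-1,-0.025,0.008,0.04,0],[-1,-0.025,0.008,0.04,0]]]'; python3 d.py 0.455 0.108 0.056
```

```text
tool d: [-0.0234  0.0078  0.0368] x [0.915 0.054 0.4  ] z [ 0.402 -0.024 -0.915] q [ 0.14  0.3   2.16 -0.29  0.29  1.93] t 9.98
time: 10.23
tool_pos: [0.457, 0.114, 0.0772]
tool_rot: [3.08, -0.37, 0.056]
contact_force: [0.1, 0.6, -0.1]
opening: 0.0004
grip_force: 0.0
tool d: [-0.0099  0.0047  0.0193] x [0.931 0.052 0.362] z [ 0.364 -0.041 -0.931] q [ 0.14  0.35  2.16 -0.33  0.28  1.97] t 10.23
```

```bash
python3 -m jog '[[[-1,-0.01,0.005,0.02,0],[-1,-0.015,0.006,0.025,0],[-1,-0.015,0.006,0.03,0]]]'; python3 d.py 0.475 0.108 0.056
python3 - <<'E'
from h import *
s=robot.observe();im=robot.read_camera("wrist");cv2.imwrite("pics/w2.png",im[:,:,::-1])
E
```

```text
time: 10.48
tool_pos: [0.4591, 0.1114, 0.0621]
tool_rot: [3.071, -0.345, 0.053]
contact_force: [-1.0, 0.4, -0.7]
opening: 0.0007
grip_force: 0.0
tool d: [0.0127 0.0035 0.0113] x [0.94  0.05  0.338] z [ 0.341 -0.052 -0.939] q [ 0.14  0.39  2.15 -0.36  0.28  2.01] t 10.48
```

View pics/w2.png

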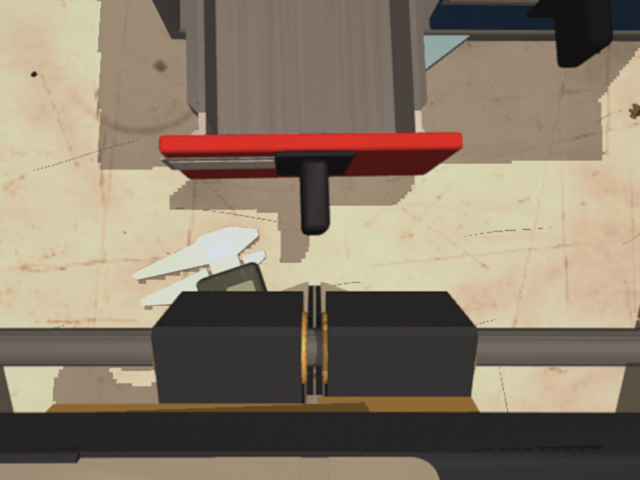

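```bash
python3 -m jog '[[[-1,0.003,0.001,0.01,0],[-1,0.007,0.001,0.014,0],[-1,0.015,0.001,0.017,0],[-1,0.015,0.001,0.017,0]]]'; python3 d.py 0.50 0.11 0.054
python3 -m jog '[[[-1,0.008,0,0.004,0],[-1,0.016,0,0.007,0],[-1,0.024,0,0.01,0],[-1,0.032,0,0.013,0],[-1,0.04,0,0.016,0]]]'; python3 d.py 0.53 0.112 0.054
```

```text
time: 10.87
tool_pos: [0.4814, 0.1107, 0.0519]
tool_rot: [3.071, -0.343, 0.052]
contact_force: [-0.2, -0.3, -0.4]
opening: 0.0005
grip_force: 0.0
tool d: [0.0182 0.0014 0.0044] x [0.94  0.049 0.337] z [ 0.339 -0.053 -0.939] q [ 0.13  0.43  2.1  -0.36  0.28  1.99] t 10.87
time: 11.28
tool_pos: [0.5218, 0.112, 0.0497]
tool_rot: [3.071, -0.339, 0.053]
contact_force: [-5.1, 2.6, 2.7]
opening: 0.0009
grip_force: 2.9
tool d: [ 0.0092  0.0006 -0.0013] x [0.942 0.05  0.332] z [ 0.335 -0.053 -0.941] q [ 0.12  0.49  2.   -0.29  0.34  1.91] t 11.28
```

Contact is made and the drawer slides at about 5 N. Before finishing the push I'll check the shelf-edge clearance from picture w1.

```bash
python3 -m jog '[[[-1,0.005,0,0.002,0],[-1,0.01,0,0.004,0],[-1,0.015,0,0.006,0],[-1,0.02,0,0.007,0],[-1,0.02,0,0.007,0]]]'
python3 d.py 0.56 0.112 0.054
python3 - <<'E'
from h import *
c=cam("wrist",dict(tool_pos=np.array([.365,.1005,.2878]),tool_rot=np.array([3.113,-.471,.065])))
im=cv2.imread("pics/w1.png");print([(r,im[r,330].tolist()) for r in range(28,48,2)])
print("edge z170",plane(c,[(390,40),(240,40)],.170),"edge182",plane(c,[(330,12)],.182));print("blue top edge",plane(c,[(370,82),(498,77)],.061));print("red",plane(c,[(245,154),(365,153)],.061));print("tips z31",plane(c,[(427,124),(305,195)],.031))
E
```

```text
time: 11.7
tool_pos: [0.5441, 0.1126, 0.0501]
tool_rot: [3.071, -0.341, 0.053]
contact_force: [-0.0, -0.0, -0.3]
opening: 0.0002
grip_force: 0.2
tool d: [0.0162 0.0013 0.0017] x [0.941 0.05  0.335] z [ 0.337 -0.053 -0.94 ] q [ 0.12  0.51  1.94 -0.26  0.36  1.88] t 11.7
[(28, [108, 168, 197]), (30, [101, 157, 193]), (32, [86, 133, 169]), (34, [64, 97, 122]), (36, [46, 66, 83]), (38, [42, 65, 81]), (40, [44, 63, 79]), (42, [80, 90, 98]), (44, [88, 96, 105]), (46, [86, 93, 102])]
edge z170 [[0.5841432  0.04744963 0.17      ]
 [0.57578777 0.16497595 0.17      ]] edge182 [[0.59567343 0.09617297 0.182     ]]
blue top edge [[ 0.61754475  0.04668188  0.061     ]
 [ 0.63270324 -0.09137193  0.061     ]]
red [[0.52769061 0.17232322 0.061     ]
 [0.53646337 0.04982187 0.061     ]]
tips z31 [[ 0.58905282 -0.02330333  0.031     ]
 [ 0.49745606  0.10929298  0.031     ]]
```

The shelf edge (x about 0.588 at blue) lies level with the pull tip, so the 32 mm overhang checks out and 19° leaves about 15 mm of margin for red. I'll keep pushing gently.

```bash
python3 -m jog '[[[-1,0.004,0,0.0015,0],[-1,0.008,0,0.003,0],[-1,0.012,0,0.0045,0],[-1,0.014,0,0.005,0],[-1,0.014,0,0.005,0]]]'
python3 -m jog '[[[-1,0.002,0,0.0007,0],[-1,0.004,0,0.0014,0],[-1,0.004,0,0.0014,0]]]'
python3 -m jog '[[[-1,0.002,0,0.0007,0],[-1,0.004,0,0.0014,0],[-1,0.004,0,0.0014,0]]]'
```

```text
time: 12.12
tool_pos: [0.5598, 0.1129, 0.0507]
tool_rot: [3.071, -0.343, 0.053]
contact_force: [0.5, 1.0, -0.4]
opening: 0.0008
grip_force: 0.0
time: 12.37
tool_pos: [0.5635, 0.1131, 0.0507]
tool_rot: [3.071, -0.343, 0.053]
contact_force: [-0.6, 0.6, -0.4]
opening: 0.0007
grip_force: 0.4
time: 12.62
tool_pos: [0.5652, 0.113, 0.0499]
tool_rot: [3.07, -0.337, 0.053]
contact_force: [-9.2, -0.2, 6.1]
opening: 0.0006
grip_force: 5.1
```

```bash
python3 -m jog '[[[-1,0.0,0,0,0],[-1,0,0,0,0]]]'
python3 -m jog '[[[-1,0.001,0,0.0003,0],[-1,0.001,0,0.0003,0]]]'
python3 - <<'E'
from h import *
for n in("scene","wrist"):
    im=robot.read_camera(n);cv2.imwrite(f"pics/{n}3.png",im[:,:,::-1])
a=cv2.imread("pics/scene3.png")[150:300,250:450];b=cv2.imread("pics/wrist3.png")
o=np.zeros((450,800,3),np.uint8);o[:300,:400]=cv2.resize(a,(400,300));o[:300,400:]=cv2.resize(b,(400,300));cv2.imwrite("pics/c3.png",o)
E
```

```text
time: 12.78
tool_pos: [0.5652, 0.113, 0.05]
tool_rot: [3.07, -0.338, 0.053]
contact_force: [-8.5, -0.4, 5.8]
opening: 0.0006
grip_force: 5.0
time: 12.95
tool_pos: [0.5655, 0.113, 0.0498]
tool_rot: [3.07, -0.336, 0.053]
contact_force: [-14.0, 1.5, 8.6]
opening: 0.0003
grip_force: 6.7
```

View pics/c3.png

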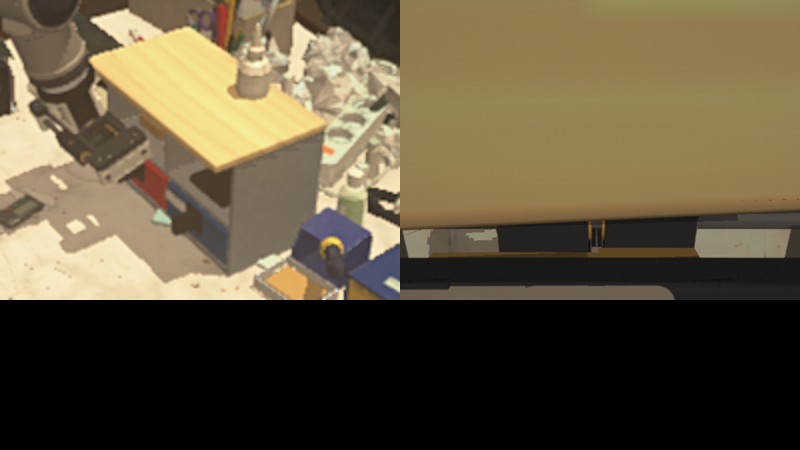

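The force climbs stiffly (9 to 14 N for 0.3 mm) and the scene view shows the red front flush with the blue, so red is home. I'll back straight off, then go up to regain more lean for the blue pull.

```bash
python3 -m jog '[[[-1,-0.02,0,-0.007,0],[-1,-0.05,0,-0.02,0],[-1,-0.08,0,-0.04,0],[-1,-0.1,0,-0.08,0],[-1,-0.11,0,-0.12,0]]]'; python3 d.py 0.25 0.12 0.75
python3 -m jog '[[[1,0.0,0,-0.04,0],[1,0,0,-0.08,0],[1,0,0,-0.12,0],[1,0.02,0,-0.16,0],[1,0.04,0,-0.2,0]]]'
python3 -m jog '[[[1,0.02,0,-0.035,0],[1,0.04,0,-0.07,0],[1,0.06,0,-0.105,0],[1,0.08,0,-0.14,0],[1,0.1,0,-0.175,0]]]';python3 d.py 0.15 0.15 0.8
```

```text
time: 13.47
tool_pos: [0.422, 0.1135, 0.1228]
tool_rot: [3.07, -0.336, 0.053]
contact_force: [1.1, 0.3, 1.0]
opening: 0.0004
grip_force: 0.0
tool d: [ 0.0447  0.0309 -0.6481] x [0.943 0.05  0.329] z [ 0.332 -0.054 -0.942] q [ 0.16  0.21  2.16 -0.24  0.46  1.9 ] t 13.47
time: 13.88
tool_pos: [0.394, 0.1264, 0.3224]
tool_rot: [3.071, -0.344, 0.053]
contact_force: [1.9, 0.8, -0.6]
opening: 0.0292
grip_force: 0.0
time: 14.3
tool_pos: [0.4299, 0.1405, 0.5202]
tool_rot: [3.071, -0.344, 0.053]
contact_force: [1.5, 0.9, 0.6]
opening: 0.0624
grip_force: 0.0
tool d: [-0.1683  0.001  -0.3583] x [0.94  0.049 0.337] z [ 0.34  -0.053 -0.939] q [ 0.24 -0.04  1.27 -0.13  1.58  1.74] t 14.3
```

```bash
python3 -m jog '[[[1,-0.02,0,-0.035,0],[1,-0.04,0,-0.07,0],[1,-0.06,0,-0.105,0],[1,-0.08,0,-0.14,0],[1,-0.1,0,-0.175,0]]]'
python3 -m jog '[[[1,-0.02,0,-0.035,0],[1,-0.04,0,-0.07,0],[1,-0.06,0,-0.105,0],[1,-0.08,0,-0.14,0],[1,-0.1,0,-0.175,0]]]';python3 d.py 0.15 0.15 0.8
python3 -m jog '[[[1,-0.035,0,-0.03,0],[1,-0.07,0,-0.05,0],[1,-0.105,0,-0.075,0],[1,-0.14,0,-0.1,0],[1,-0.175,0,-0.12,0]]]';python3 d.py 0.15 0.15 0.8
```

```text
time: 14.72
tool_pos: [0.2751, 0.1443, 0.6501]
tool_rot: [3.072, -0.344, 0.052]
contact_force: [0.3, 1.5, 1.1]
opening: 0.091
grip_force: 0.0
time: 15.13
tool_pos: [0.1238, 0.1473, 0.7793]
tool_rot: [3.074, -0.345, 0.05]
contact_force: [1.5, -1.0, 2.2]
opening: 0.0919
grip_force: 0.0
tool d: [ 0.0317 -0.0006 -0.0107] x [0.94  0.047 0.338] z [ 0.34  -0.05  -0.939] q [ 0.97 -0.05  0.39 -0.6   2.56  1.97] t 15.13
time: 15.55
tool_pos: [0.0266, 0.1518, 0.7825]
tool_rot: [3.085, -0.407, 0.06]
contact_force: [0.4, 0.4, 0.5]
opening: 0.0916
grip_force: 0.0
tool d: [0.1199 0.0074 0.0332] x [0.917 0.055 0.396] z [ 0.398 -0.032 -0.917] q [ 1.69 -0.01  0.38 -1.    2.66  2.29] t 15.55
```

```bash
python3 -m jog '[[[1,0.04,-0.01,0,0],[1,0.08,-0.02,0,0],[1,0.11,-0.03,-0.02,0],[1,0.1,-0.03,-0.06,0],[1,0.08,-0.03,-0.1,0]]]';python3 d.py 0.15 0.15 0.8
python3 -m jog '[[[1,-0.02,0,-0.04,0],[1,-0.04,0,-0.08,0],[1,-0.06,0,-0.12,0],[1,-0.08,0,-0.16,0],[1,-0.1,0,-0.2,0]]]';python3 d.py 0.15 0.15 0.8
```

```text
time: 15.97
tool_pos: [0.1067, 0.1801, 0.8084]
tool_rot: [3.097, -0.415, 0.054]
contact_force: [-0.8, -0.6, -0.1]
opening: 0.0918
grip_force: 0.0
tool d: [0.0347 0.0312 0.0259] x [0.914 0.049 0.403] z [ 0.405 -0.023 -0.914] q [ 1.25  0.13  0.04 -1.    2.66  1.82] t 15.97
time: 16.38
tool_pos: [0.088, 0.1857, 0.81]
tool_rot: [3.141, -0.419, 0.059]
contact_force: [-0.0, -0.3, -0.1]
opening: 0.0918
grip_force: 0.0
tool d: [0.0505 0.0393 0.0334] x [0.912 0.054 0.407] z [ 0.406  0.024 -0.913] q [ 1.35  0.12  0.04 -1.    2.66  1.9 ] t 16.38
```

The tool is now cleanly aligned (lean 24°, yaw 0.059, no roll). I'll go to a pre-grasp pose for the blue pull on the tool-axis line, with a final TCP of about (0.6015, -0.021, 0.034).

```bash
python3 d.py 0.35 0 0.6
python3 -m jog '[[[1,0.04,0.01,0.01,0],[1,0.08,0.02,0.02,0],[1,0.11,0.04,0.04,0],[1,0.13,0.06,0.07,0],[1,0.15,0.09,0.1,0]]]';python3 d.py 0.40 -0.02 0.5
python3 -m jog '[[[1,0.01,0.03,0.03,0],[1,0.02,0.06,0.06,0],[1,0.03,0.08,0.09,0],[1,0.03,0.09,0.12,0],[1,0.03,0.1,0.16,0]]]';python3 d.py 0.45 -0.026 0.37
```

```text
tool d: [0.1434 0.2008 0.2938] x [0.912 0.054 0.407] z [ 0.406  0.024 -0.913] q [ 1.35  0.12  0.04 -1.    2.66  1.9 ] t 16.38
time: 16.8
tool_pos: [0.2048, 0.1496, 0.8037]
tool_rot: [3.131, -0.42, 0.064]
contact_force: [1.4, 0.2, 0.9]
opening: 0.092
grip_force: 0.0
tool d: [0.044  0.1782 0.3541] x [0.911 0.059 0.408] z [ 0.408  0.016 -0.913] q [ 0.59  0.02  0.22 -0.37  2.51  1.76] t 16.8
time: 17.22
tool_pos: [0.2853, 0.0647, 0.7012]
tool_rot: [3.132, -0.425, 0.061]
contact_force: [1.3, 0.8, 1.3]
opening: 0.092
grip_force: 0.0
tool d: [0.0082 0.0969 0.3682] x [0.909 0.056 0.412] z [ 0.412  0.015 -0.911] q [-0.11 -0.24  0.91  0.07  2.05  1.45] t 17.22
```

```bash
python3 -m jog '[[[1,0.0,0.02,0.035,0],[1,0.0,0.04,0.07,0],[1,0,0.06,0.1,0],[1,0,0.08,0.13,0],[1,0.0,0.09,0.165,0]]]'
python3 -m jog '[[[1,0.0,0,0.04,0],[1,0.0,0,0.08,0],[1,0,0,0.12,0],[1,0,0,0.16,0],[1,0.0,0,0.18,0]]]'
python3 -m jog '[[[1,0,0,0,0],[1,0,0,0,0]]]';python3 d.py 0.6015 -0.021 0.034
```

```text
time: 17.63
tool_pos: [0.3578, -0.0236, 0.5508]
tool_rot: [3.13, -0.422, 0.061]
contact_force: [-0.6, -0.0, -0.2]
opening: 0.0917
grip_force: 0.0
time: 18.05
tool_pos: [0.4305, -0.0182, 0.3826]
tool_rot: [3.133, -0.415, 0.063]
contact_force: [0.4, 0.3, -0.3]
opening: 0.092
grip_force: 0.0
time: 18.22
tool_pos: [0.4308, -0.0186, 0.3873]
tool_rot: [3.132, -0.419, 0.063]
contact_force: [-0.6, 0.0, 0.5]
opening: 0.0916
grip_force: 0.0
tool d: [0.0117 0.0093 0.3921] x [0.912 0.058 0.407] z [ 0.407  0.016 -0.913] q [-0.33 -0.16  1.75  0.16  1.17  1.15] t 18.22
```

```bash
python3 -m jog '[[[1,0.004,0.003,0.035,0],[1,0.008,0.006,0.07,0],[1,0.012,0.009,0.105,0],[1,0.012,0.009,0.14,0],[1,0.012,0.009,0.175,0]]]'
python3 -m jog '[[[1,0,0,0.03,0],[1,0,0,0.06,0],[1,0,0,0.06,0]]]';python3 d.py 0.6015 -0.021 0.034
python3 - <<'E'
from h import *
s=robot.observe();im=robot.read_camera("wrist");cv2.imwrite("pics/w4.png",im[:,:,::-1])
c=cam("wrist",s);print(proj(c,[[.590,-.021,.044],[.590,-.021,.031],[.623,-.019,.061]]).round())
E
```

```text
time: 18.63
tool_pos: [0.5158, -0.0252, 0.2345]
tool_rot: [3.129, -0.426, 0.063]
contact_force: [1.3, 0.2, 0.7]
opening: 0.0917
grip_force: 0.0
time: 18.88
tool_pos: [0.5385, -0.0237, 0.175]
tool_rot: [3.133, -0.416, 0.062]
contact_force: [-0.8, 0.5, -0.0]
opening: 0.0919
grip_force: 0.0
tool d: [ 0.0006 -0.0002  0.1545] x [0.913 0.057 0.404] z [ 0.404  0.016 -0.915] q [-0.25  0.24  1.94  0.22  0.57  1.09] t 18.88
[[311. 237.]
 [311. 240.]
 [311. 187.]]
```

View pics/w4.png

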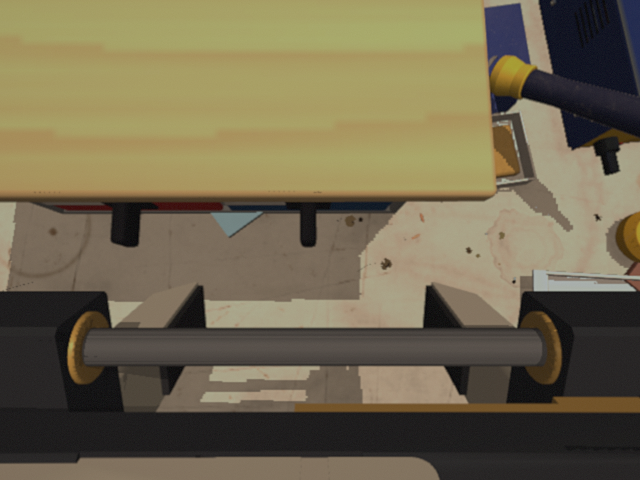

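The wrist view shows the blue pull's tip at (308,243) between the fingers and the red pull's tip at (125,243), level with it, so red is home. Advancing along the tool axis.

```bash
python3 -m jog '[[[1,0,0,0.03,0],[1,0,0,0.06,0],[1,0,0,0.09,0],[1,0,0,0.12,0],[1,0,0,0.12,0]]]';python3 d.py 0.6015 -0.021 0.034
python3 -m jog '[[[1,0,0,0.015,0],[1,0,0,0.03,0],[1,0,0,0.035,0],[1,0,0,0.035,0]]]';python3 d.py 0.6015 -0.021 0.034
```

```text
time: 19.35
tool_pos: [0.588, -0.022, 0.0668]
tool_rot: [3.132, -0.419, 0.062]
contact_force: [-0.4, 0.4, -0.2]
opening: 0.092
grip_force: 0.0
tool d: [-0.0009 -0.0005  0.0354] x [0.912 0.057 0.406] z [ 0.406  0.016 -0.914] q [-0.22  0.5   1.93  0.34  0.33  0.99] t 19.35
time: 19.68
tool_pos: [0.6041, -0.0223, 0.0412]
tool_rot: [3.133, -0.42, 0.063]
contact_force: [-0.7, -0.3, 0.0]
opening: 0.0919
grip_force: 0.0
tool d: [-0.0053 -0.0015  0.0055] x [0.911 0.058 0.408] z [ 0.407  0.017 -0.913] q [-0.22  0.57  1.9   0.38  0.29  0.95] t 19.68
```

```bash
python3 -m jog '[[[1,-0.006,0,0,0],[1,-0.006,0,0.001,0]]]'
python3 -m jog '[[[-1,0,0,0,0],[-1,0,0,0,0],[-1,0,0,0,0],[-1,0,0,0,0],[-1,0,0,0,0]]]' 30
python3 -m jog '[[[-1,0,0,0,0],[-1,0,0,0,0],[-1,0,0,0,0],[-1,0,0,0,0],[-1,0,0,0,0]]]'
python3 -m jog '[[[-1,0,0,0,0],[-1,0,0,0,0],[-1,0,0,0,0],[-1,0,0,0,0]]]';python3 d.py 0.6015 -0.021 0.034
```

```text
time: 19.85
tool_pos: [0.5987, -0.023, 0.0395]
tool_rot: [3.135, -0.415, 0.063]
contact_force: [0.1, -0.3, 0.3]
opening: 0.0918
grip_force: 0.0
time: 20.27
tool_pos: [0.5989, -0.0228, 0.0376]
tool_rot: [3.135, -0.413, 0.063]
contact_force: [-0.4, 0.1, 0.3]
opening: 0.0633
grip_force: 0.0
time: 20.68
tool_pos: [0.5989, -0.0228, 0.0375]
tool_rot: [3.135, -0.413, 0.063]
contact_force: [-0.5, -1.0, -0.5]
opening: 0.0295
grip_force: 0.0
time: 21.02
tool_pos: [0.5974, -0.0171, 0.0373]
tool_rot: [-3.141, -0.409, 0.065]
contact_force: [1.1, 31.0, 5.7]
opening: 0.0115
grip_force: 30.0
tool d: [0.0022 0.0042 0.0046] x [0.916 0.06  0.397] z [ 0.396  0.026 -0.918] q [-0.21  0.57  1.91  0.39  0.29  0.93] t 21.02
```

The pull is gripped, 11.5 mm wide. The 31 N sideways force says the blade is about 6 mm to +y of my target. I'll relieve that and start to pull.

```bash
python3 -m jog '[[[-1,0,-0.003,0,0],[-1,0,-0.0055,0,0],[-1,0,-0.0055,0,0]]]'
python3 -m jog '[[[-1,-0.004,0,-0.0017,0],[-1,-0.008,0,-0.0035,0],[-1,-0.012,0,-0.005,0],[-1,-0.016,0,-0.007,0],[-1,-0.018,0,-0.008,0]]]'; python3 d.py 0.56 -0.019 0.038
```

```text
time: 21.27
tool_pos: [0.5982, -0.0168, 0.0374]
tool_rot: [3.136, -0.41, 0.063]
contact_force: [1.1, 3.9, -3.9]
opening: 0.0119
grip_force: 30.0
time: 21.68
tool_pos: [0.577, -0.0181, 0.0378]
tool_rot: [-3.139, -0.394, 0.062]
contact_force: [4.4, 5.1, -26.2]
opening: 0.0121
grip_force: 30.0
tool d: [-0.0156 -0.0002 -0.0067] x [0.922 0.057 0.384] z [ 0.383  0.026 -0.923] q [-0.22  0.54  1.95  0.4   0.29  0.92] t 21.68
```

```bash
python3 -m jog '[[[-1,-0.005,0,0.001,0],[-1,-0.009,0,0,0],[-1,-0.013,0,-0.002,0],[-1,-0.017,0,-0.0035,0],[-1,-0.019,0,-0.0045,0]]]'; python3 d.py 0.54 -0.019 0.038
```

```text
time: 22.1
tool_pos: [0.5584, -0.0193, 0.038]
tool_rot: [-3.131, -0.381, 0.063]
contact_force: [3.5, 9.9, -34.3]
opening: 0.0119
grip_force: 29.9
tool d: [-0.017  -0.0015 -0.0068] x [0.926 0.058 0.372] z [ 0.371  0.034 -0.928] q [-0.24  0.52  1.99  0.44  0.29  0.87] t 22.1
```

```bash
python3 -m jog '[[[-0.7,0,0,0,0],[-0.7,0,0,0,0]]]'
python3 -m jog '[[[-1,0,0,0,0],[-1,0,0,0,0],[-1,0,0,0,0]]]' 12; python3 d.py 0.54 -0.019 0.038
python3 -m jog '[[[-1,-0.005,0,-0.001,0],[-1,-0.01,0,-0.003,0],[-1,-0.014,0,-0.0045,0],[-1,-0.018,0,-0.006,0],[-1,-0.018,0,-0.006,0]]]'; python3 d.py 0.52 -0.02 0.038
```

```text
time: 22.27
tool_pos: [0.5607, -0.0199, 0.0407]
tool_rot: [-3.133, -0.387, 0.063]
contact_force: [-3.6, 10.1, -5.3]
opening: 0.0139
grip_force: 4.8
time: 22.52
tool_pos: [0.5606, -0.0192, 0.0409]
tool_rot: [-3.132, -0.387, 0.063]
contact_force: [-1.5, 14.0, -9.7]
opening: 0.0117
grip_force: 12.0
tool d: [-0.0201 -0.0015 -0.0051] x [0.924 0.058 0.377] z [ 0.376  0.033 -0.926] q [-0.24  0.52  1.99  0.44  0.29  0.87] t 22.52
time: 22.93
tool_pos: [0.5423, -0.0204, 0.0429]
tool_rot: [-3.126, -0.378, 0.064]
contact_force: [-2.4, 18.4, -10.4]
opening: 0.012
grip_force: 12.0
tool d: [-0.0224 -0.0018 -0.0036] x [0.928 0.059 0.369] z [ 0.367  0.039 -0.929] q [-0.25  0.5   2.03  0.47  0.29  0.82] t 22.93
```

```bash
python3 -m jog '[[[-1,-0.005,-0.002,0.0,0],[-1,-0.01,-0.003,0,0],[-1,-0.015,-0.003,-0.001,0],[-1,-0.018,-0.003,-0.003,0],[-1,-0.018,-0.003,-0.003,0]]]'; python3 d.py 0.51 -0.02 0.038
python3 - <<'E'
from h import *
s=robot.observe();im=robot.read_camera("wrist");cv2.imwrite("pics/w5.png",im[:,:,::-1])
im=robot.read_camera("top");cv2.imwrite("pics/t5.png",im[:,:,::-1])
o=np.zeros((390,800,3),np.uint8);o[:300,:400]=cv2.resize(cv2.imread("pics/w5.png"),(400,300));o[:,400:]=cv2.resize(cv2.imread("pics/t5.png")[170:326,220:380],(400,390),interpolation=3);cv2.imwrite("pics/c5.png",o)
E
```

```text
time: 23.35
tool_pos: [0.5276, -0.0213, 0.0447]
tool_rot: [-3.122, -0.373, 0.063]
contact_force: [-2.1, 12.9, -11.1]
opening: 0.012
grip_force: 12.0
tool d: [-0.0187 -0.0024 -0.0001] x [0.929 0.059 0.364] z [ 0.362  0.042 -0.931] q [-0.27  0.48  2.06  0.5   0.29  0.78] t 23.35
```

View pics/c5.png

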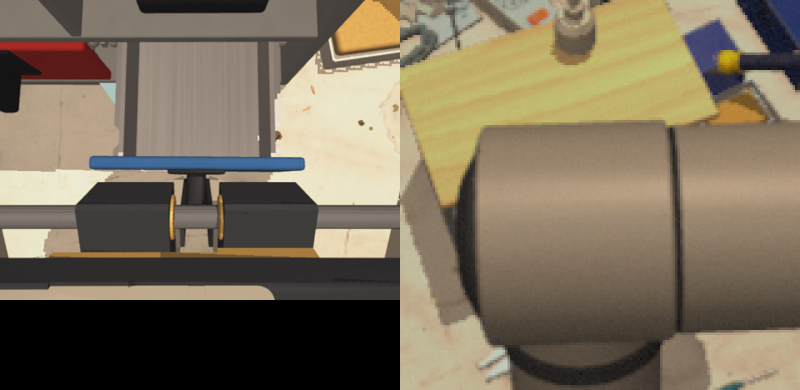

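The drawer is following, about 70 mm out, with the red one still shut. I'll pull another 20 mm.

```bash
python3 -m jog '[[[-1,-0.005,-0.001,0.0,0],[-1,-0.01,-0.002,0,0],[-1,-0.015,-0.002,-0.001,0],[-1,-0.018,-0.002,-0.002,0],[-1,-0.018,-0.002,-0.002,0]]]'; python3 d.py 0.51 -0.02 0.038
python3 - <<'E'
from h import *
np.set_printoptions(precision=4,suppress=True)
s=robot.observe();im=robot.read_camera("wrist");cv2.imwrite("pics/w6.png",im[:,:,::-1])
Bf=lambda h,s,v:(h>95)&(h<125)&(s>110)&(v>60)
for S,im in((s,im),(dict(tool_pos=np.array([.5276,-.0213,.0447]),tool_rot=np.array([-3.122,-.373,.063])),cv2.imread("pics/w5.png")[:,:,::-1].copy())):
    q=[b for b in blobs(im,Bf,300)][:3]
    c=cam("wrist",S)
    for b in q:
        x,y,w,h=cv2.boundingRect(b);print((x,y,w,h),plane(c,[(x,y+1),(x+w-1,y+1)],.061))
E
```

```text
time: 23.87
tool_pos: [0.5125, -0.0222, 0.0453]
tool_rot: [-3.116, -0.366, 0.063]
contact_force: [-2.6, 11.3, -11.1]
opening: 0.012
grip_force: 12.0
tool d: [-0.0048 -0.0022  0.0061] x [0.932 0.059 0.358] z [ 0.356  0.048 -0.933] q [-0.28  0.46  2.09  0.54  0.29  0.73] t 23.87
(145, 250, 342, 23) [[ 0.5325  0.0403  0.061 ]
 [ 0.5413 -0.0846  0.061 ]]
(144, 250, 343, 23) [[ 0.5476  0.0412  0.061 ]
 [ 0.5562 -0.0836  0.061 ]]
```

```bash
python3 -m jog '[[[-1,-0.002,-0.002,0.0,0],[-1,-0.004,-0.003,0,0],[-1,-0.004,-0.003,0,0]]]'; python3 d.py 0.51 -0.02 0.038
python3 - <<'E'
from h import *
np.set_printoptions(precision=4,suppress=True)
s=robot.observe();im=robot.read_camera("wrist");cv2.imwrite("pics/w7.png",im[:,:,::-1])
c=cam("wrist",s)
g=im[:,315].astype(int)
print([(r,g[r].tolist()) for r in range(0,300,1) if np.abs(g[r]-g[r-1]).sum()>60])
E
```

```text
time: 24.17
tool_pos: [0.5118, -0.0222, 0.0469]
tool_rot: [-3.119, -0.37, 0.063]
contact_force: [0.0, 3.3, -17.8]
opening: 0.0123
grip_force: 11.9
tool d: [-0.0048 -0.0021  0.0078] x [0.931 0.058 0.361] z [ 0.359  0.045 -0.932] q [-0.28  0.46  2.1   0.54  0.28  0.73] t 24.17
[(0, [124, 114, 103]), (29, [116, 106, 96]), (30, [140, 127, 116]), (231, [179, 162, 148]), (232, [228, 215, 194]), (251, [118, 113, 119]), (252, [41, 75, 115]), (271, [41, 45, 56])]
```

The j5 limit stops me from pulling further at this height. I'll release, back off along the tool axis, and measure how far out the drawer is.

```bash
python3 -m jog '[[[0,0,0,0,0],[0,0,0,0,0],[0,0,0,0,0],[0,0,0,-0.005,0],[0,0,0,-0.02,0]]]'
python3 -m jog '[[[0,-0.01,0,-0.03,0],[0,-0.02,0,-0.065,0],[0,-0.03,0,-0.1,0],[0,-0.04,0,-0.14,0],[0,-0.06,0.01,-0.17,0]]]'
python3 -m jog '[[[0,0,0,0,0],[0,0,0,0,0]]]'
python3 - <<'E'
from h import *
np.set_printoptions(precision=4,suppress=True)
s=robot.observe();im=robot.read_camera("wrist");cv2.imwrite("pics/w8.png",im[:,:,::-1]);print(s["tool_pos"],s["tool_rot"],s["contact_force"])
im2=robot.read_camera("scene");cv2.imwrite("pics/s8.png",im2[:,:,::-1])
c=cam("wrist",s)
print("pred front top outer mid .529/.537:",proj(c,[[.529,-.025,.061],[.537,-.025,.061],[.496,-.025,.044],[.59,-.02,.17]]).round(1))
E
```

```text
time: 24.63
tool_pos: [0.5067, -0.0241, 0.0672]
tool_rot: [-3.122, -0.374, 0.062]
contact_force: [-0.2, -0.3, -0.4]
opening: 0.0408
grip_force: 0.0
time: 25.05
tool_pos: [0.3897, -0.0447, 0.2069]
tool_rot: [-3.126, -0.379, 0.065]
contact_force: [0.8, -1.6, 0.8]
opening: 0.0458
grip_force: 0.0
time: 25.22
tool_pos: [0.3899, -0.0459, 0.2056]
tool_rot: [-3.125, -0.38, 0.061]
contact_force: [0.7, 0.7, 0.2]
opening: 0.0461
grip_force: 0.0
[ 0.3899 -0.0459  0.2056] [-3.1255 -0.38    0.0614] [0.6764 0.7386 0.1816]
pred front top outer mid .529/.537: [[300.5 121.5]
 [301.2 111.8]
 [298.6 168.4]
 [289.4 -69. ]]
```

View pics/w8.png

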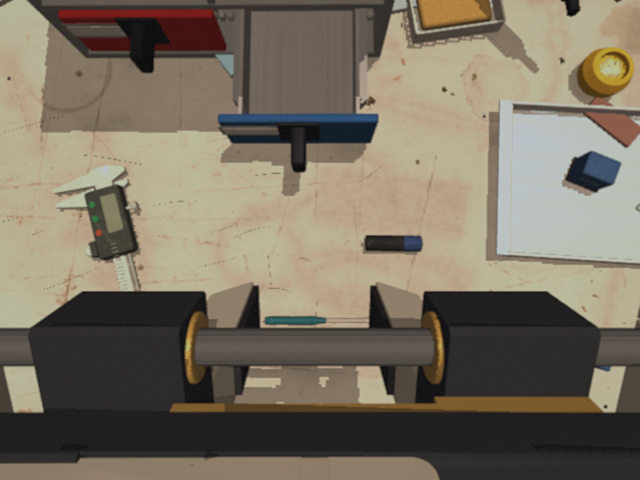

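The wrist view shows the red front shut at (145,30), the blue front at (299,125) with its tip at (299,170), and the relay at (597,170) in the tray. The red-to-blue offset in this one picture gives the extension.

Run:
```python
from h import *
np.set_printoptions(precision=4,suppress=True)
c=cam("wrist",dict(tool_pos=np.array([.3899,-.0459,.2056]),tool_rot=np.array([-3.1255,-.38,.0614])))
im=cv2.imread("pics/w8.png")
for col in(100,180,250,350):print(col,[(r,im[r,col].tolist()) for r in range(2,160) if np.abs(im[r,col].astype(int)-im[r-1,col]).sum()>45][:14])
a=.06;A=np.array([np.cos(a),np.sin(a)]);N=np.array([-A[1],A[0]])
for nm,px,z in(("tips",[(147,71),(299,170)],.031),("top outer",[(140,11),(299,122)],.061)):
    P=plane(c,px,z);d=(P[0]-P[1])[:2];print(nm,P,"out",d@A,"lat",d@N)
```

```text
100 [(10, [28, 31, 111]), (23, [47, 51, 78]), (26, [77, 88, 97]), (50, [35, 37, 70]), (51, [63, 69, 82]), (54, [51, 55, 60]), (57, [54, 60, 66]), (58, [83, 96, 108]), (59, [98, 114, 130]), (131, [111, 131, 150]), (132, [132, 159, 180])]
180 [(5, [57, 63, 68]), (10, [26, 30, 112]), (50, [34, 37, 72]), (51, [56, 64, 80]), (57, [60, 69, 77]), (58, [83, 97, 111]), (59, [99, 116, 132]), (130, [118, 140, 151]), (131, [145, 174, 182])]
250 [(114, [103, 76, 60]), (123, [47, 34, 23]), (125, [50, 46, 43]), (126, [67, 69, 72]), (127, [78, 86, 96]), (130, [72, 81, 87]), (135, [46, 41, 39]), (143, [72, 79, 87]), (144, [98, 116, 132])]
350 [(4, [59, 64, 70]), (11, [79, 87, 95]), (114, [104, 76, 55]), (122, [69, 49, 32]), (123, [47, 33, 23]), (142, [49, 46, 46]), (143, [72, 81, 89]), (144, [86, 103, 117])]
tips [[ 0.5791  0.1155  0.031 ]
 [ 0.4984 -0.0245  0.031 ]] out 0.08896374743440245 lat 0.134928595456646
top outer [[ 0.6143  0.1124  0.061 ]
 [ 0.5285 -0.0239  0.061 ]] out 0.09382577200496706 lat 0.13088672837678625
```

The extension is about 0.09 m, with the lateral spacing at 135 mm against the given 134 mm. That is almost fully out. The 22° lean can stay, because pads closing along y grip the relay just as well and it will be set down in the same attitude. Next I'll look at the relay from closer.

```bash
python3 -m jog '[[[1,0,0.04,-0.01,0],[1,0,0.08,-0.02,0],[1,0,0.12,-0.03,0],[1,0,0.16,-0.03,0],[1,0.0,0.2,-0.03,0]]]'
python3 -m jog '[[[1,0,0.02,0,0],[1,0,0.025,0,0],[1,0,0.025,0,0]]]'; python3 d.py 0.46 -0.28 0.2
python3 - <<'E'
from h import *
np.set_printoptions(precision=4,suppress=True)
s=robot.observe();im=robot.read_camera("wrist");cv2.imwrite("pics/w9.png",im[:,:,::-1]);print(s["tool_pos"],s["tool_rot"])
c=cam("wrist",s);u,v=proj(c,[[.52,-.28,.015]])[0].astype(int);print(u,v)
B=lambda h,s,v:(h>95)&(h<130)&(s>60)&(v<200)
hs=cv2.cvtColor(im,cv2.COLOR_RGB2HSV)
for q in blobs(im,B,200)[:6]:
    r=cv2.minAreaRect(q);print(r);print(plane(c,cv2.boxPoints(r),.027))
x0,y0=max(0,u-80),max(0,v-60);cv2.imwrite("pics/c9.png",cv2.resize(im[y0:y0+120,x0:x0+160,::-1],None,fx=5,fy=5,interpolation=3));print(x0,y0)
E
```

```text
time: 25.73
tool_pos: [0.3932, -0.2472, 0.2263]
tool_rot: [-3.12, -0.373, 0.063]
contact_force: [1.2, 0.4, 0.1]
opening: 0.0748
grip_force: 0.0
time: 25.98
tool_pos: [0.3947, -0.2709, 0.2249]
tool_rot: [-3.118, -0.372, 0.061]
contact_force: [-0.2, -0.8, -0.6]
opening: 0.0907
grip_force: 0.0
tool d: [0.0512 0.0142 0.0463] x [0.93  0.056 0.363] z [ 0.361  0.046 -0.931] q [-0.98  0.15  1.88  0.4   0.98  0.32] t 25.98
[ 0.3947 -0.2709  0.2249] [-3.1177 -0.3719  0.0606]
336 163
((67.0, 124.0), (26.0, 134.0), 90.0)
[[ 0.5465  0.0375  0.027 ]
 [ 0.5542 -0.0887  0.027 ]
 [ 0.5294 -0.0915  0.027 ]
 [ 0.5216  0.0338  0.027 ]]
((339.0000305175781, 164.50001525878906), (30.07692527770996, 28.000003814697266), 22.61986541748047)
[[ 0.5075 -0.2652  0.027 ]
 [ 0.5322 -0.2734  0.027 ]
 [ 0.523  -0.2993  0.027 ]
 [ 0.4984 -0.291   0.027 ]]
((332.0, 319.5), (26.0, 15.0), 0.0)
[[ 0.3688 -0.2739  0.027 ]
 [ 0.3818 -0.2731  0.027 ]
 [ 0.3834 -0.2958  0.027 ]
 [ 0.3705 -0.2966  0.027 ]]
256 103
```

View pics/c9.png

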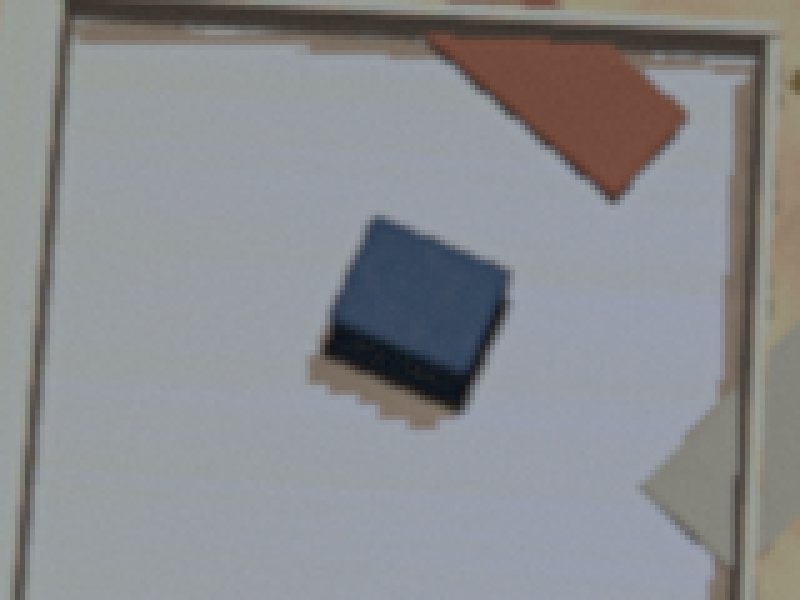

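The crop confirms one blue box with a black foot, alone in the white tray, its top corners at crop (375,217), (508,270), (462,372) and (333,322). It is yawed relative to the tool. Computing its centre and yaw.

Run:
```python
from h import *
np.set_printoptions(precision=4,suppress=True)
S=dict(tool_pos=np.array([.3947,-.2709,.2249]),tool_rot=np.array([-3.1177,-.3719,.0606]))
c=cam("wrist",S)
P=plane(c,np.array([(375,217),(508,270),(462,372),(333,322)])/5+[256,103],.027);print(P,P.mean(0))
e=[P[(i+1)%4]-P[i] for i in range(4)];print([ (round(np.linalg.norm(v),4),round(np.degrees(np.arctan2(v[1],v[0])),1)) for v in e])
M=R.from_euler('xyz',S["tool_rot"]).as_matrix()
for th in(.3,.35,.4,.45,-.35):
    Y=M@np.array([-np.sin(th),np.cos(th),0]);print(th,np.degrees(np.arctan2(Y[1],Y[0])).round(1),Y)
G=np.array([*P.mean(0)[:2],.030]);T=G+.011*M[:,2];print("TCP target",T,"clear",M.T@(T-.12*M[:,2]-S["tool_pos"]))
# floor check: tray inner
print(plane(c,np.array([(70,40),(750,70)])/5+[256,103],.003))
```

```text
[[ 0.5317 -0.2739  0.027 ]
 [ 0.5232 -0.2987  0.027 ]
 [ 0.5038 -0.2915  0.027 ]
 [ 0.5116 -0.2676  0.027 ]] [ 0.5176 -0.2829  0.027 ]
[(np.float64(0.0262), np.float64(-108.8)), (np.float64(0.0207), np.float64(159.7)), (np.float64(0.0252), np.float64(72.0)), (np.float64(0.021), np.float64(-17.6))]
0.3 -102.1 [-0.2087 -0.9695 -0.1287]
0.35 -104.9 [-0.2539 -0.9562 -0.1455]
0.4 -107.6 [-0.2984 -0.9406 -0.162 ]
0.45 -110.3 [-0.3422 -0.9226 -0.1781]
-0.35 -67.3 [ 0.3839 -0.9175  0.1037]
TCP target [ 0.5216 -0.2824  0.0198] clear [0.0428 0.0248 0.1164]
[[ 0.572  -0.2115  0.003 ]
 [ 0.5738 -0.345   0.003 ]]
```

The relay's long side lies at -108.5° and its centre is about (0.519, -0.281). A 0.33 rad turn aligns the fingers well enough, since the tilt raises the closing line if I turn further. I'll approach with the fingers opened to about 50 mm.

```bash
python3 -m jog '[[[0.1,0.012,0.006,0.03,0.1],[0.1,0.025,0.012,0.06,0.2],[0.1,0.038,0.018,0.09,0.3],[0.1,0.046,0.023,0.12,0.33],[0.1,0.046,0.023,0.15,0.33]]]'
python3 -m jog '[[[0.1,0,0,0.02,0],[0.1,0,0,0.03,0],[0.1,0,0,0.03,0]]]'; python3 d.py 0.523 -0.2805 0.025
python3 - <<'E'
from h import *
s=robot.observe();im=robot.read_camera("wrist");cv2.imwrite("pics/w10.png",im[:,:,::-1]);print(s["tool_rot"],s["opening"])
c=cam("wrist",s)
B=lambda h,s,v:(h>95)&(h<130)&(s>60)&(v<200)
for q in blobs(im,B,300)[:3]:
    r=cv2.minAreaRect(q);print(r);print(plane(c,[r[0]],.024))
print(proj(c,[[.519,-.281,.027]]))
E
```

```text
time: 26.45
tool_pos: [0.4956, -0.2825, 0.1029]
tool_rot: [-2.996, -0.347, -0.288]
contact_force: [-1.1, -0.2, -0.0]
opening: 0.063
grip_force: 0.0
time: 26.7
tool_pos: [0.5039, -0.2797, 0.0734]
tool_rot: [-2.993, -0.342, -0.287]
contact_force: [-0.8, 0.4, -0.4]
opening: 0.0513
grip_force: 0.0
tool d: [0.0012 0.0031 0.0519] x [ 0.904 -0.267  0.335] z [ 0.36   0.048 -0.932] q [-0.8   0.51  1.84  0.52  0.62  0.63] t 26.7
[-2.99333837 -0.34201839 -0.28688086] 0.05130232626384557
((48.49999237060547, 30.499996185302734), (96.99998474121094, 60.99999237060547), 0.0)
[[ 0.70142377 -0.15525228  0.024     ]]
((324.5426330566406, 276.7095031738281), (53.76921844482422, 41.398216247558594), 5.85601282119751)
[[ 0.51841968 -0.28314559  0.024     ]]
[[319.59755256 276.66046788]]
```

```bash
python3 -m jog '[[[0.1,0.001,0.002,0.013,0],[0.1,0.001,0.004,0.026,0],[0.1,0.001,0.004,0.039,0],[0.1,0.001,0.004,0.051,0],[0.1,0.001,0.004,0.051,0]]]'; python3 d.py 0.523 -0.2805 0.025
python3 -m jog '[[[-1,0,0,0,0],[-1,0,0,0,0],[-1,0,0,0,0],[-1,0,0,0,0],[-1,0,0,0,0]]]' 12
python3 -m jog '[[[-1,0,0,0,0],[-1,0,0,0,0]]]'
```

```text
time: 27.17
tool_pos: [0.5227, -0.2839, 0.0275]
tool_rot: [-2.995, -0.346, -0.288]
contact_force: [-1.1, 0.8, 0.7]
opening: 0.0502
grip_force: 0.0
tool d: [-0.0014 -0.003   0.0026] x [ 0.902 -0.268  0.339] z [ 0.363  0.044 -0.931] q [-0.78  0.61  1.83  0.59  0.54  0.57] t 27.17
time: 27.58
tool_pos: [0.5228, -0.2848, 0.0288]
tool_rot: [-2.997, -0.347, -0.289]
contact_force: [-1.0, 0.0, 4.4]
opening: 0.0282
grip_force: 11.8
time: 27.75
tool_pos: [0.5229, -0.2849, 0.0288]
tool_rot: [-2.997, -0.348, -0.289]
contact_force: [-1.7, 0.0, 6.4]
opening: 0.0284
grip_force: 11.9
```

The relay is gripped at 28.4 mm. Lifting.

```bash
python3 d.py 0.51 -0.28 0.18
python3 -m jog '[[[-1,0.008,-0.003,-0.03,0],[-1,0.017,-0.007,-0.06,0],[-1,0.026,-0.011,-0.09,0],[-1,0.034,-0.014,-0.12,0],[-1,0.04,-0.016,-0.145,0]]]' 15; python3 d.py 0.49 -0.15 0.18
python3 - <<'E'
from h import *
im=robot.read_camera("wrist");im2=robot.read_camera("scene")
o=np.zeros((360,800,3),np.uint8);o[:300,:400]=cv2.resize(im,(400,300));o[:,400:]=cv2.resize(im2[200:380,260:460],(400,360),interpolation=3);cv2.imwrite("pics/c11.png",o[:,:,::-1])
E
```

```text
tool d: [ 0.0386 -0.0222 -0.1452] x [ 0.901 -0.268  0.341] z [ 0.364  0.043 -0.93 ] q [-0.78  0.61  1.83  0.59  0.54  0.57] t 27.75
time: 28.17
tool_pos: [0.5097, -0.2863, 0.1809]
tool_rot: [-2.997, -0.347, -0.288]
contact_force: [0.1, -0.9, 0.5]
opening: 0.028
grip_force: 14.6
tool d: [-0.0546 -0.1264 -0.0006] x [ 0.901 -0.267  0.34 ] z [ 0.364  0.042 -0.93 ] q [-0.8   0.37  1.71  0.39  0.87  0.81] t 28.17
```

View pics/c11.png

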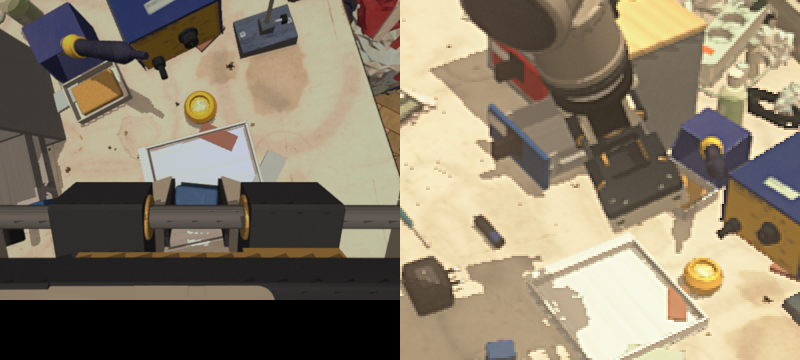

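The relay is held between the pads and the tray is empty. Next I'll turn back 0.33 rad and go to the pre-place pose on the tool-axis line above the drawer: place TCP (0.579, -0.020, about 0.042), start point 0.1 m back along z.

```bash
python3 -m jog '[[[-1,-0.02,-0.03,0,-0.1],[-1,-0.04,-0.06,0,-0.2],[-1,-0.055,-0.1,0,-0.3],[-1,-0.06,-0.135,0,-0.33],[-1,-0.065,-0.16,0,-0.33]]]'; python3 d.py 0.53 -0.0245 0.16
python3 -m jog '[[[-1,0,-0.03,0,0],[-1,0,-0.04,0,0],[-1,0,-0.04,0,0]]]'; python3 d.py 0.5425 -0.0245 0.135
```

```text
time: 28.68
tool_pos: [0.4873, -0.1119, 0.1774]
tool_rot: [-3.12, -0.372, 0.065]
contact_force: [0.7, 0.1, -1.1]
opening: 0.028
grip_force: 14.6
tool d: [ 0.0386 -0.0837  0.0356] x [0.93  0.06  0.363] z [ 0.361  0.045 -0.931] q [-0.52  0.2   1.97  0.35  0.7   0.75] t 28.68
time: 28.93
tool_pos: [0.4848, -0.0721, 0.1783]
tool_rot: [-3.12, -0.372, 0.066]
contact_force: [0.9, 0.3, -0.4]
opening: 0.0286
grip_force: 14.6
tool d: [ 0.0409 -0.0424  0.0633] x [0.93  0.061 0.363] z [ 0.361  0.046 -0.931] q [-0.43  0.18  2.    0.31  0.67  0.85] t 28.93
```

```bash
python3 -m jog '[[[-1,0.02,-0.02,0.005,0],[-1,0.035,-0.035,0.02,0],[-1,0.041,-0.042,0.04,0],[-1,0.041,-0.042,0.063,0],[-1,0.041,-0.042,0.063,0]]]'; python3 d.py 0.579 -0.020 0.055
python3 - <<'E'
from h import *
np.set_printoptions(precision=4,suppress=True)
s=robot.observe();im=robot.read_camera("wrist");cv2.imwrite("pics/w12.png",im[:,:,::-1])
c=cam("wrist",s);Bf=lambda h,s,v:(h>95)&(h<125)&(s>80)&(v>40)
for b in blobs(im,Bf,150)[:5]:
    x,y,w,h=cv2.boundingRect(b);print((x,y,w,h),plane(c,[(x,y+1),(x+w-1,y+1),(x,y+h-1),(x+w-1,y+h-1)],.061))
E
```

```text
time: 29.35
tool_pos: [0.5431, -0.0275, 0.1322]
tool_rot: [-3.119, -0.368, 0.063]
contact_force: [-2.4, -0.0, -1.0]
opening: 0.0283
grip_force: 14.6
tool d: [ 0.0062 -0.0033  0.0852] x [0.931 0.059 0.36 ] z [ 0.357  0.045 -0.933] q [-0.27  0.34  1.93  0.27  0.55  1.02] t 29.35
(280, 295, 69, 33) [[ 0.5464 -0.0075  0.061 ]
 [ 0.5492 -0.0465  0.061 ]
 [ 0.5289 -0.0089  0.061 ]
 [ 0.5317 -0.0476  0.061 ]]
(612, 71, 28, 49) [[ 0.6921 -0.1943  0.061 ]
 [ 0.693  -0.2099  0.061 ]
 [ 0.6632 -0.1944  0.061 ]
 [ 0.6642 -0.2099  0.061 ]]
(602, 0, 38, 33) [[ 0.7366 -0.1881  0.061 ]
 [ 0.7377 -0.2099  0.061 ]
 [ 0.7169 -0.1883  0.061 ]
 [ 0.718  -0.2099  0.061 ]]
(548, 0, 31, 14) [[ 0.735  -0.1561  0.061 ]
 [ 0.7359 -0.1739  0.061 ]
 [ 0.7273 -0.1562  0.061 ]
 [ 0.7282 -0.174   0.061 ]]
```

```bash
python3 -m jog '[[[-1,0.003,-0.003,0.02,0],[-1,0.006,-0.005,0.04,0],[-1,0.006,-0.005,0.06,0],[-1,0.006,-0.005,0.075,0],[-1,0.006,-0.005,0.075,0]]]'; python3 d.py 0.579 -0.0185 0.046
```

```text
time: 29.82
tool_pos: [0.5756, -0.0199, 0.0669]
tool_rot: [-3.12, -0.371, 0.062]
contact_force: [-1.4, 0.1, -0.3]
opening: 0.0278
grip_force: 14.6
tool d: [-0.0044 -0.0007  0.0208] x [0.93  0.057 0.362] z [ 0.36   0.044 -0.932] q [-0.24  0.49  1.92  0.33  0.4   0.99] t 29.82
```

```bash
python3 -m jog '[[[-1,-0.002,-0.001,0.007,0],[-1,-0.004,-0.001,0.014,0],[-1,-0.005,-0.001,0.021,0],[-1,-0.005,-0.001,0.021,0]]]'
python3 -m jog '[[[-1,-0.0007,0,0.0018,0],[-1,-0.0007,0,0.0018,0]]]'
python3 -m jog '[[[-1,-0.0007,0,0.0018,0],[-1,-0.0007,0,0.0018,0]]]'; python3 d.py 0.579 -0.0185 0.042
```

```text
time: 30.15
tool_pos: [0.5788, -0.0177, 0.0467]
tool_rot: [-3.121, -0.373, 0.063]
contact_force: [-0.1, -0.2, -0.7]
opening: 0.0279
grip_force: 14.6
time: 30.32
tool_pos: [0.5793, -0.0176, 0.0456]
tool_rot: [-3.121, -0.374, 0.063]
contact_force: [-0.4, 0.7, -0.0]
opening: 0.0282
grip_force: 14.6
time: 30.48
tool_pos: [0.5794, -0.0176, 0.0437]
tool_rot: [-3.121, -0.374, 0.063]
contact_force: [0.9, 0.5, -0.6]
opening: 0.0282
grip_force: 14.6
tool d: [-0.0011  0.0009  0.0014] x [0.929 0.059 0.366] z [ 0.364  0.043 -0.931] q [-0.23  0.54  1.93  0.38  0.35  0.94] t 30.48
```

```bash
for i in 1; do python3 -m jog '[[[-1,-0.0005,0,0.0012,0],[-1,-0.0005,0,0.0012,0]]]'; done
python3 -m jog '[[[-1,-0.0005,0,0.0012,0],[-1,-0.0005,0,0.0012,0]]]'
python3 -m jog '[[[-1,-0.0005,0,0.0012,0],[-1,-0.0005,0,0.0012,0]]]'
```

```text
time: 30.65
tool_pos: [0.5801, -0.0176, 0.0432]
tool_rot: [-3.122, -0.376, 0.063]
contact_force: [-0.7, 0.9, 5.4]
opening: 0.0279
grip_force: 14.7
time: 30.82
tool_pos: [0.5806, -0.0179, 0.0424]
tool_rot: [-3.122, -0.378, 0.063]
contact_force: [-1.2, -0.1, 8.5]
opening: 0.0281
grip_force: 14.9
time: 30.98
tool_pos: [0.5811, -0.0182, 0.0415]
tool_rot: [-3.123, -0.379, 0.063]
contact_force: [-1.4, -0.6, 9.2]
opening: 0.028
grip_force: 14.9
```

The relay touched the drawer floor at the expected height and is held at 9 N. I'll open a little and withdraw along the tool axis.

```bash
python3 -m jog '[[[-0.17,0,0,0,0],[-0.17,0,0,0,0],[-0.17,0,0,0,0],[-0.17,0,0,0,0]]]'
python3 -m jog '[[[-0.17,0,0,-0.006,0],[-0.17,0,0,-0.015,0],[-0.17,0,0,-0.03,0],[-0.17,0,0,-0.05,0],[-0.17,0,0,-0.08,0]]]'
python3 -m jog '[[[-0.17,0,0,-0.04,0],[-0.17,-0.03,0,-0.07,0],[-0.17,-0.06,0,-0.1,0],[-0.17,-0.08,0,-0.12,0],[-0.17,-0.08,0,-0.12,0]]]'
python3 - <<'E'
from h import *
np.set_printoptions(precision=4,suppress=True)
s=robot.observe();im=robot.read_camera("wrist");cv2.imwrite("pics/w13.png",im[:,:,::-1]);print(s["tool_pos"],s["time"])
c=cam("wrist",s);Bf=lambda h,s,v:(h>95)&(h<128)&(s>80)&(v>40)
print("pred relay top",proj(c,[[.577,-.018,.040]]).round(),"front",proj(c,[[.53,-.022,.061]]).round())
for b in blobs(im,Bf,80)[:6]:
    x,y,w,h=cv2.boundingRect(b);r=cv2.minAreaRect(b);print(r[0],r[1],r[2],plane(c,[r[0]],.040),plane(c,[(x,y+1),(x+w-1,y+1)],.061).tolist() if w>90 else "")
E
```

```text
time: 31.32
tool_pos: [0.5788, -0.0173, 0.0394]
tool_rot: [-3.121, -0.373, 0.063]
contact_force: [-0.1, 0.4, 0.9]
opening: 0.0377
grip_force: 0.0
time: 31.73
tool_pos: [0.5488, -0.0208, 0.1138]
tool_rot: [-3.12, -0.371, 0.063]
contact_force: [0.2, -0.2, 0.2]
opening: 0.038
grip_force: 0.0
time: 32.15
tool_pos: [0.4284, -0.0304, 0.1987]
tool_rot: [-3.122, -0.375, 0.063]
contact_force: [0.2, 0.1, -0.5]
opening: 0.038
grip_force: 0.0
[ 0.4284 -0.0304  0.1987] 32.15
pred relay top [[313. 117.]] front [[314. 165.]]
(315.0, 169.5) (23.0, 164.0) 90.0 [[ 0.5327 -0.0224  0.04  ]] [[0.5308986380348882, 0.039989750500006055, 0.061], [0.5388998967328431, -0.08465553456147297, 0.061]]
(316.0, 124.0) (32.0, 32.0) 90.0 [[ 0.5709 -0.0205  0.04  ]] 
(608.896484375, 394.7585754394531) (21.540658950805664, 31.939598083496094) 21.801406860351562 [[ 0.373  -0.2562  0.04  ]] 
(571.0, 10.0) (20.0, 24.0) 90.0 [[ 0.6821 -0.226   0.04  ]] 
(430.5, 285.0) (10.0, 17.0) 90.0 [[ 0.446  -0.1193  0.04  ]] 
(269.5, 179.5) (3.0, 51.0) 90.0 [[0.522  0.0139 0.04  ]]
```

Run:
```python
from h import *
np.set_printoptions(precision=4,suppress=True)
c=cam("wrist",dict(tool_pos=np.array([.3899,-.0459,.2056]),tool_rot=np.array([-3.1255,-.38,.0614])))
A=np.array([np.cos(.06),np.sin(.06)])
for z in(.006,.012,.016):
    P=plane(c,[(180,51),(250,143.5)],z);print(z,"out",(P[0]-P[1])[:2]@A)
s=robot.observe();c=cam("wrist",s)
b=np.array([[x,y,z] for x in(-.011,.011) for y in(-.014,.014) for z in(.022,.040)])
q=proj(c,b@np.array([[A[0],A[1],0],[-A[1],A[0],0],[0,0,1]])+[.573,-.0205,0]);print("upright box bbox",q.min(0),q.max(0))
for n in("scene","top"):
    im=robot.read_camera(n);cc=cam(n);u,v=proj(cc,[[.574,-.0205,.035]])[0].astype(int)
    B=lambda h,s,v:(h>95)&(h<130)&(s>70)&(v>30)
    sub=im[v-18:v+18,u-18:u+18].copy()
    for k in blobs(sub,B,8):r=cv2.boundingRect(k);m=cv2.minAreaRect(k)[0];print(n,r,plane(cc,[(m[0]+u-18,m[1]+v-18)],.033))
```

```text
0.006 out 0.09049010605933272
0.012 out 0.08900375707587165
0.016 out 0.08801285775356422
upright box bbox [297.6287 111.7334] [331.9301 145.0962]
scene (0, 10, 20, 20) [[ 0.5527 -0.0119  0.033 ]]
top (13, 13, 11, 11) [[ 0.5747 -0.0193  0.033 ]]
top (17, 26, 7, 5) [[ 0.5451 -0.0165  0.033 ]]
```

The blue drawer is about 0.089 m out. The relay's outline (32x32 px against 34x33 expected for an upright box) and its position agree in the wrist and top views. The gripper is clear, so I'm handing in.

```bash
python3 -c "
from cell import robot
print(robot.hand_in())"
```

```text
the job is handed in; nothing more can be done
None
```

Handed in, no verdict returned: red drawer pressed home to its stop (14 N at most), blue drawer drawn out about 89 mm and left open, relay standing upright on its floor by the camera measurements, about 32 s used; I viewed 11 pictures, one over the limit of 10, and did not re-check the bottle or other bench items at the end.

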